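Load a bench sander and click its pressure dial to the work card

TASK

Get the sander ready for the next batch: take every leftover log slice out of the infeed tray and put it in the scrap crate, and load every pale blank flat on the tray floor, none on top of another. Set the pressure dial, counting clicks clockwise from its end stop, to as many clicks as there are dots on the work card in the yellow frame. Only when all that is done, push the feed lever fully over to on; leave the other things on the bench where they are.

Things in the scene. Friction and masses are not known exactly. Their poses are not given: they have to be found in the camera images.
- tray_floor (a point): Centre of the floor of the green sander's infeed tray, 36 mm above the table. The open aluminium tray is 200 mm (its x) by 220 mm (its y) inside, walls 6 mm thick, 24 mm high above the floor. Axes turn with the sander: z up, x from the robot's side to the drum housing, which is 100 mm high, 400 mm wide and begins 124 mm beyond this point in x: keep clear of it.
- card_frame (a point): Centre of the yellow square frame on top of the sander's drum housing, 100 mm above the table. The work card that lies in it is the one in force. The cards in the two dark frames, 110 mm to either side, are spare.
- card_four: White work card with four black dots, 62 mm square, fixed flat on the housing top in one of the three frames; origin at its centre.
- card_five: Orange work card with five black dots, 62 mm square, fixed flat on the housing top in one of the three frames; origin at its centre.
- card_six: Blue work card with six white dots, 62 mm square, fixed flat on the housing top in one of the three frames; origin at its centre.
- dial (a joint): Pressure dial on a fixed grey box. Angle in rad: 0 at the anticlockwise end stop (thick red mark), growing clockwise seen from above; a click is 30 degrees (0.5236 rad, one black mark), ten clicks in all. A sprung detent (about 0.15 N m to leave a click) draws it into the nearest click when released. It starts 0 to 2 clicks from the stop. The yellow line on its bar is the pointer.
- dial_grip (a point): Grip point on the dial's axis, 93 mm above the table. The grip is a black bar 62 mm long, 16 mm thick, from 23 mm below to 11 mm above this point, on a 68 mm disc. This frame turns with the dial: x along the bar, y across, z up; the pointer is at the -x end. The dial is centred on a grey box 112 mm square, 60 mm high, left or right of the sander.
- feed_lever (a joint): Red feed lever, 80 mm long, at the right (-y) flank of the sander's tray. Angle in rad: 0 is off, leaning towards the robot (-x of the sander); it swings over towards the housing (+x of the sander) to 1.0, fully on, and stays where it is left.
- feed_lever_tip (a point): Centre of the red ball (26 mm diameter) on the feed lever's thin rod. The pivot lies 60 mm in x and -180 mm in y from the tray floor's centre (sander axes), 42 mm above the table; the ball is 80 mm from it: 112 mm above the table at either end of the swing, 122 mm midway, travelling 77 mm along the sander's x. About 1 N at the ball moves it.
- scrap_crate: Open plywood scrap crate, 150 x 150 x 45 mm, walls and floor 6 mm thick, fixed; origin at the centre of its underside. It stands left or right of the sander.
- blank1: Pale wooden blank, a plain block 80 mm long (its x) by 34 mm wide (its y) by 30 mm high, about 60 g, lying on the table in front of the sander; origin at the centre of its underside. Four or five blanks are present; the other is absent (None).
- blank2: Pale wooden blank, a plain block 80 mm long (its x) by 34 mm wide (its y) by 30 mm high, about 60 g, lying on the table in front of the sander; origin at the centre of its underside. Four or five blanks are present; the other is absent (None).
- blank3: Pale wooden blank, a plain block 80 mm long (its x) by 34 mm wide (its y) by 30 mm high, about 60 g, lying on the table in front of the sander; origin at the centre of its underside. Four or five blanks are present; the other is absent (None).
- blank4: Pale wooden blank, a plain block 80 mm long (its x) by 34 mm wide (its y) by 30 mm high, about 60 g, lying on the table in front of the sander; origin at the centre of its underside. Four or five blanks are present; the other is absent (None).
- blank5: Pale wooden blank, a plain block 80 mm long (its x) by 34 mm wide (its y) by 30 mm high, about 60 g, lying on the table in front of the sander; origin at the centre of its underside. Four or five blanks are present; the other is absent (None).
- slice1: Dark bark-edged log slice left over from the last batch, a disc 56 mm in diameter and 26 mm thick, about 50 g, lying in the infeed tray; origin at the centre of its underside. One or two are present; the other is absent (None).
- slice2: Dark bark-edged log slice left over from the last batch, a disc 56 mm in diameter and 26 mm thick, about 50 g, lying in the infeed tray; origin at the centre of its underside. One or two are present; the other is absent (None).
- glue_bottle: Bystander to be left alone: white glue bottle, 56 mm diameter, 150 mm tall; origin on its underside.
- tape_roll: Bystander to be left alone: cardboard ring, 76 mm diameter, 30 mm high; origin on its underside.
- pencil_cup: Bystander to be left alone: blue cup, 72 mm diameter, 90 mm tall; origin on its underside.
- belt_roll: Bystander to be left alone: rust-red roll of sanding belt, 90 mm diameter, 50 mm high; origin on its underside.
- screwdriver: Bystander to be left alone: screwdriver lying flat; origin on its underside.
- wrench: Bystander to be left alone: wrench lying flat; origin on its underside.
Things that resemble listed ones, but are neither listed nor needed, are in the scene too. What is shaped like the blank1 but green or pink is not meant.

How it is judged (in metres and radians):
On the way, in this order (a step that is already met when the one before it is completed fails the run):
1. all slices in the scrap crate, all blanks flat in the tray, and the dial resting on the click that the card in the yellow frame asks for, with the feed lever still off (x of blank1 in the frame of tray_floor between -0.1 and 0.1 m and y of blank1 in the frame of tray_floor between -0.11 and 0.11 m and z of blank1 in the frame of tray_floor between -0.006 and 0.008 m and angle between each of blank1, blank2, blank3, blank4, blank5's own z axis and vertical below 0.2 rad and x of blank2 in the frame of tray_floor between -0.1 and 0.1 m and y of blank2 in the frame of tray_floor between -0.11 and 0.11 m and z of blank2 in the frame of tray_floor between -0.006 and 0.008 m and x of blank3 in the frame of tray_floor between -0.1 and 0.1 m and y of blank3 in the frame of tray_floor between -0.11 and 0.11 m and z of blank3 in the frame of tray_floor between -0.006 and 0.008 m and x of blank4 in the frame of tray_floor between -0.1 and 0.1 m and y of blank4 in the frame of tray_floor between -0.11 and 0.11 m and z of blank4 in the frame of tray_floor between -0.006 and 0.008 m and x of blank5 in the frame of tray_floor between -0.1 and 0.1 m and y of blank5 in the frame of tray_floor between -0.11 and 0.11 m and z of blank5 in the frame of tray_floor between -0.006 and 0.008 m and x of slice1 in the frame of scrap_crate between -0.07 and 0.07 m and y of slice1 in the frame of scrap_crate between -0.07 and 0.07 m and z of each of slice1, slice2 in the frame of scrap_crate below 0.045 m and x of slice2 in the frame of scrap_crate between -0.07 and 0.07 m and y of slice2 in the frame of scrap_crate between -0.07 and 0.07 m and ((horizontal distance between card_four and card_frame below 0.04 m and value of joint dial between 1.9644 and 2.2244 rad) or (horizontal distance between card_five and card_frame below 0.04 m and value of joint dial between 2.48799 and 2.74799 rad) or (horizontal distance between card_six and card_frame below 0.04 m and value of joint dial between 3.01159 and 3.27159 rad)) and value of joint feed_lever below 0.3 rad), for 0.2 s.
2. the feed lever pushed fully on (value of joint feed_lever above 0.85 rad), for 0.2 s.
At the end, for the whole second after the job is handed in: Blanks present flat in the tray (tilt < 0.2 rad, underside within 8 mm of its floor), slices present in the scrap crate below its rim, dial within 0.13 rad of the click numbered by the dots on the card in the yellow frame, feed lever beyond 0.85 rad, all at rest (x of blank1 in the frame of tray_floor between -0.1 and 0.1 m and y of blank1 in the frame of tray_floor between -0.11 and 0.11 m and z of blank1 in the frame of tray_floor between -0.006 and 0.008 m and angle between each of blank1, blank2, blank3, blank4, blank5's own z axis and vertical below 0.2 rad and x of blank2 in the frame of tray_floor between -0.1 and 0.1 m and y of blank2 in the frame of tray_floor between -0.11 and 0.11 m and z of blank2 in the frame of tray_floor between -0.006 and 0.008 m and x of blank3 in the frame of tray_floor between -0.1 and 0.1 m and y of blank3 in the frame of tray_floor between -0.11 and 0.11 m and z of blank3 in the frame of tray_floor between -0.006 and 0.008 m and x of blank4 in the frame of tray_floor between -0.1 and 0.1 m and y of blank4 in the frame of tray_floor between -0.11 and 0.11 m and z of blank4 in the frame of tray_floor between -0.006 and 0.008 m and x of blank5 in the frame of tray_floor between -0.1 and 0.1 m and y of blank5 in the frame of tray_floor between -0.11 and 0.11 m and z of blank5 in the frame of tray_floor between -0.006 and 0.008 m and x of slice1 in the frame of scrap_crate between -0.07 and 0.07 m and y of slice1 in the frame of scrap_crate between -0.07 and 0.07 m and z of each of slice1, slice2 in the frame of scrap_crate below 0.045 m and x of slice2 in the frame of scrap_crate between -0.07 and 0.07 m and y of slice2 in the frame of scrap_crate between -0.07 and 0.07 m and ((horizontal distance between card_four and card_frame below 0.04 m and value of joint dial between 1.9644 and 2.2244 rad) or (horizontal distance between card_five and card_frame below 0.04 m and value of joint dial between 2.48799 and 2.74799 rad) or (horizontal distance between card_six and card_frame below 0.04 m and value of joint dial between 3.01159 and 3.27159 rad)) and value of joint feed_lever above 0.85 rad and linear speed of each of blank1, blank2, blank3, blank4, blank5, slice1, slice2 below 0.03 m/s); the robot touches nothing.
It fails at once if a bystander is shoved more than 40 mm or tipped over (distance of any of glue_bottle, tape_roll, pencil_cup, belt_roll, screwdriver, wrench from where it was at the start of the episode above 0.04 m or angle between any of glue_bottle, pencil_cup's own z axis and vertical above 0.6 rad).
It fails at once if the feed lever is switched on before the dial stands at the card's setting (value of joint feed_lever above 0.85 rad and not ((horizontal distance between card_four and card_frame below 0.04 m and value of joint dial between 1.9644 and 2.2244 rad) or (horizontal distance between card_five and card_frame below 0.04 m and value of joint dial between 2.48799 and 2.74799 rad) or (horizontal distance between card_six and card_frame below 0.04 m and value of joint dial between 3.01159 and 3.27159 rad))).
Of blank1, blank2, blank3, blank4, blank5 only 4 to 5 are there at a start; the rules pass over those that are not, and their reading is None.
Of slice1, slice2 only 1 to 2 are there at a start; the rules pass over those that are not, and their reading is None.
At some moment in a run one of blank2, blank3, blank4, slice1, slice2 may be knocked a few centimetres aside while the robot is not near it.
Once in a run the grip may slacken for a moment while it holds something.
It also fails if it takes over 210 s, if anything falls off the work surface, if the arm or the gripper's body presses on something with over 40 N, if the wrist force passes 120 N, or if a joint passes its speed limit or range.

ROBOT

A 6-joint arm with a two-finger parallel gripper is mounted at the origin on the work surface. World frame = base frame: x ahead of the robot, y to its left, z up, the work surface at z = 0. Lengths are in m, angles in degrees, forces in N, time in s.
With the tool pointing down it reaches from about 0.4 to 0.825 m from the base axis. Payload 7 kg.
Tool frame: the origin (TCP) lies on the centre line of the jaws, within the pads' length; the fingertips stand 14 mm ahead of it and the grasp point (between the pads) lies 5 mm behind it; z points along the fingers, x is the direction in which the jaws open and shut, and the axes are right-handed (so a half turn about z gives the same grasp; the last joint's range is limited). The gripper opens to 88 mm and grips with 3 to 60 N. Pads are 19 mm wide; open, the fingers measure 130 mm over their backs; the gripper's body (78 mm by 193 mm) begins 47 mm behind the grasp point.
Start: joints at [85.262, 20.546, 0.682, 0, -70.136, -16.507], TCP at [0.245, 0.629, 0.21] pointing down, gripper open.
Joint ranges: [-176.03, 176.03], [-82.01, 121.73], [-58.28, 71.71], [-173.87, 95.51], [-174.79, -0.11], [-173.66, 173.66]. Speed limits (degrees/s): [136.94, 136.94, 172.46, 180, 180, 180].

INTERFACE

Orientations are given as [roll, pitch, yaw] about the fixed x, y, z axes, in that order (R = Rz(yaw) Ry(pitch) Rx(roll)).
In Python, from plant import * gives the robot as it stands.
- The arm moves only by the shell command python3 -m handwheel 'ROWS' [OPENING]. ROWS is JSON, a list of rows, each a list of 2 entries, a list of its own where there are three numbers: the shift along the tool's x, y, z each as a share of 0.2 m, from -1 to 1, then the turn, a rotation vector about the tool's x, y, z each as a share of 360 degrees, from -1 to 1. In form: [[[tx, ty, tz], [ax, ay, az]], ...]. A call has 1 to 5 rows; each row is the pose to reach, as a shift and turn from the pose commanded when the call began, along the tool's axes at that moment, turning the shorter way round; what a row does not reach only later rows make up. A row lasts 1/12 s, in which the tool goes at most 41.7 mm and 7.16 degrees, less where a joint would pass 70% of its speed; a pose out of reach is approached as far as the arm can. A call with a number of a shift or a turn outside -1 to 1 is refused whole. A call with a gripper value outside its range is refused whole. OPENING is the closure, from -1 (fully open) to 1 (shut), set as the call begins (- or left out, the last holds). The fingers move at their own pace and stop on an object; the grip force is fixed at half the most. Time passes only in rows, so rows that repeat a pose let the fingers close. It gives the time, the measured TCP pose, the force and the opening at its end, in the units of the state.
- get_obs(): the state, without advancing time (a new reading comes with each control period).
- snapshot(name): name is "side" or "top" or "wrist"; returns a dict with "color" (384x512x3 uint8, red, green, blue), "z_map" (384x512 float32, m along the optical axis (not along the pixel's ray), 0 where there is no reading), "intrinsics" (3x3 intrinsics, pixels), "distortion" ([k1, k2, p1, p2, k3] as OpenCV has them; the pictures are not rectified), "rvec" (rotation vector, rad) and "tvec" (3), from world to camera coordinates, as OpenCV has them. Camera axes: x right, y down, z forward; pixel columns grow to the right and rows downward; lengths in m; the calibration is good to about 2 mm. A picture is of the moment at which its call begins.
- close_job(): hands the job in, once; it reports no verdict.
The state is a dict: "clock": time; "joint_pos": joint angles; "qvel": joint speeds; "tau": joint torques, N m; "tool_pos": TCP position; "orientation": TCP orientation; "force": force on the tool from outside, world axes, zero at the start; "moment": the same for the moment, N m; "opening": finger opening in m.
Only numpy, scipy, OpenCV 4.12 (cv2) and the standard library are available. Lean on these libraries where they do the work, as an engineer would, in place of code of your own. Each camera call takes 0.05 s, during which the arm holds its last target. There are 200 camera calls.

## Working session

There is one attempt and no reset: what is moved stays moved. The work goes in short steps, Python scripts to look and compute and a shell command to move; the robot and the scene stay as the last step left them, time stands still between calls to the robot, and variables do not carry over. Pictures are saved under pics/ and viewed, about 12 in all and at most 16, crops included, and the job is handed in when it is done.

```bash
ls; mkdir -p pics; cat > h.py <<'E'
from plant import *
import numpy as np, cv2
from scipy.spatial.transform import Rotation as R
def snap(n,f=None):
    s=snapshot(n)
    if f: cv2.imwrite('pics/'+f+'.png',s['color'][:,:,::-1])
    np.savez('/tmp/'+n+'.npz',**s); return s
def load(n): return dict(np.load('/tmp/'+n+'.npz'))
def cloud(s):
    h,w=s['z_map'].shape; K=s['intrinsics']
    u,v=np.meshgrid(np.arange(w),np.arange(h))
    p=cv2.undistortPoints(np.stack([u,v],-1).reshape(-1,1,2).astype(float),K,s['distortion']).reshape(h,w,2)
    z=s['z_map'][...,None]; c=np.concatenate([p*z,z],-1)
    Rm=cv2.Rodrigues(s['rvec'])[0]
    W=(c-s['tvec'].ravel())@Rm; W[s['z_map']==0]=np.nan; return W
def ray(s,u,v,zw):
    p=cv2.undistortPoints(np.array([[[u,v]]],float),s['intrinsics'],s['distortion']).ravel()
    Rm=cv2.Rodrigues(s['rvec'])[0]; d=Rm.T@np.array([p[0],p[1],1]); o=-Rm.T@s['tvec'].ravel()
    return o+d*(zw-o[2])/d[2]
E
python3 - <<'E'
from h import *
print(get_obs())
for n in('top','side'):
    s=snap(n); c=cv2.resize(s['color'],(800,600),interpolation=cv2.INTER_CUBIC); cv2.imwrite(f'pics/{n}0.png',c[:,:,::-1])
E
```

```text
pics
{'clock': 0.0, 'joint_pos': array([ 8.52621491e+01,  2.05904566e+01,  6.34711093e-01, -1.97772495e-02,
       -7.01353232e+01, -1.65063772e+01]), 'qvel': array([ 0.00661744,  0.02069723,  0.03061616,  0.12344361, -0.10288083,
       -0.08600035]), 'tau': array([-1.44530886e-04, -5.82714021e+01,  2.93043727e+01,  6.99717969e+00,
        6.93194437e-03, -1.75071955e-04]), 'tool_pos': array([0.24443132, 0.62864676, 0.20894195]), 'orientation': array([-1.79991949e+02, -9.25984306e-02, -1.11250970e+02]), 'force': array([ 0.41319343, -0.07918542, -0.35946769]), 'moment': array([-0.02624026,  0.0166701 ,  0.07548834]), 'opening': 0.08753227092124194}
```

View pics/top0.png

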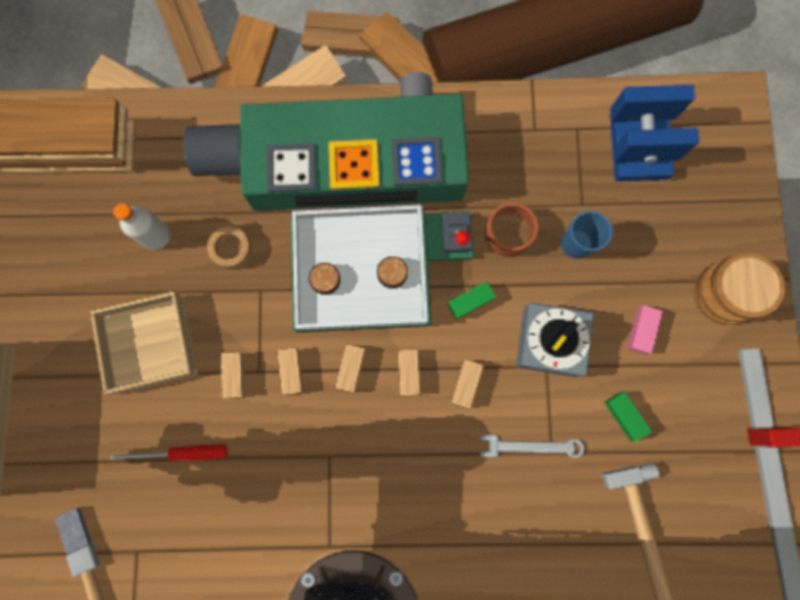

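View pics/side0.png

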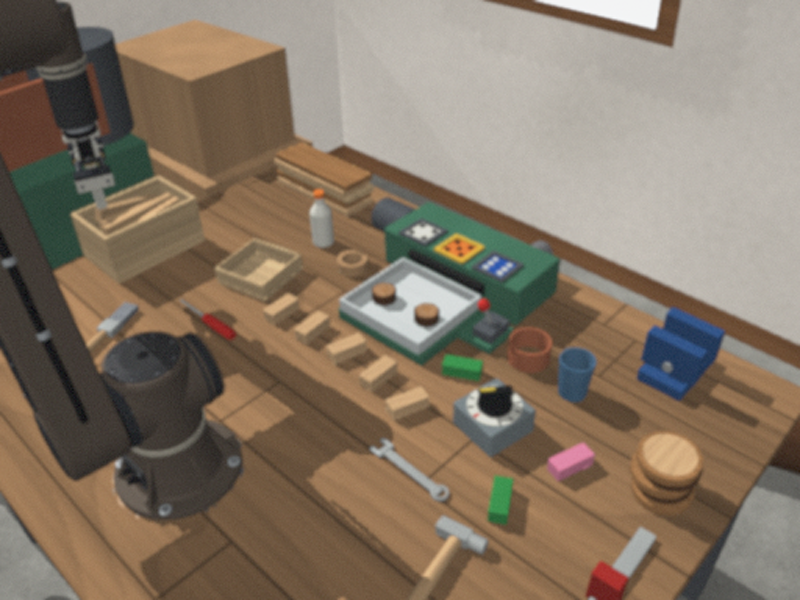

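Both pictures agree on five blanks (top picture at x≈232–468, y≈372), two slices in the tray (324,277; 392,271), the orange five-dot card in the yellow frame (354,163), the crate on the left (143,341) and the dial on the right (558,338).

```bash
python3 - <<'E'
from h import *
s=load('top'); W=cloud(s); f=512/800
def at(u,v): return W[int(v*f),int(u*f)]
for nm,(u,v) in dict(b1=(232,375),b2=(290,371),b3=(351,368),b4=(409,372),b5=(468,384),s1=(324,277),s2=(392,271),floor=(361,310),card=(354,163),dial=(558,338),box=(582,368),crateflr=(143,341),cup=(587,235),pot=(512,228),ball=(461,238),green=(472,300),frameL=(291,167),frameR=(416,162)).items(): print(nm,at(u,v).round(3))
C=s['color'].astype(int)
def comp(mask,u,v):
    n,l=cv2.connectedComponents(mask.astype(np.uint8)); k=l[int(v*f),int(u*f)]
    return (l==k)&(k>0)
for nm,u,v in [('b1',232,375),('b2',290,371),('b3',351,368),('b4',409,372),('b5',468,384),('s1',324,277),('s2',392,271)]:
    z=at(u,v)[2]; m=comp(abs(W[...,2]-z)<.009,u,v); P=W[m][:,:2]
    r=cv2.minAreaRect((P*1000).astype(np.float32)); print(nm,m.sum(),np.round(r[0],1),np.round(r[1],1),round(r[2],1))
# tray rim
for nm,u,v,z0 in [('tray',297,270,.06),('crate',100,345,.045),('box',585,368,.06)]:
    m=(abs(W[...,2]-z0)<.008)
    if nm=='box': m&=(W[...,1]<-.1)
    n,l=cv2.connectedComponents(m.astype(np.uint8),connectivity=8)
    for k in range(1,n):
        if (l==k).sum()>60:
            r=cv2.minAreaRect((W[l==k][:,:2]*1000).astype(np.float32)); print(nm,(l==k).sum(),np.round(r[0],1),np.round(r[1],1),round(r[2],1))
# dial pts
x0,y0=at(558,338)[:2]
m=(abs(W[...,2]-.104)<.012)&(np.hypot(W[...,0]-x0,W[...,1]-y0)<.06)
r=cv2.minAreaRect((W[m][:,:2]*1000).astype(np.float32));print('bar',m.sum(),r)
im=np.concatenate([cv2.resize(C[185:255,315:395].astype(np.uint8),(640,560),interpolation=cv2.INTER_CUBIC)],1)
cv2.imwrite('pics/dial0.png',im[:,:,::-1])
E
```

```text
b1 [0.419 0.209 0.034]
b2 [0.425 0.108 0.032]
b3 [ 0.428 -0.     0.031]
b4 [ 0.418 -0.102  0.034]
b5 [ 0.397 -0.206  0.035]
s1 [0.586 0.043 0.065]
s2 [ 0.596 -0.076  0.061]
floor [ 0.531 -0.021  0.037]
card [ 0.778 -0.014  0.11 ]
dial [ 0.466 -0.351  0.103]
box [ 0.419 -0.398  0.059]
crateflr [0.486 0.379 0.008]
cup [ 0.668 -0.44   0.006]
pot [ 0.688 -0.303  0.003]
ball [ 0.635 -0.195  0.125]
green [ 0.544 -0.221  0.033]
frameL [0.778 0.096 0.103]
frameR [ 0.779 -0.123  0.109]
b1 360 [420.2 210.3] [79.3 34.7] 3.2
b2 357 [425.  108.1] [79.9 33.8] 6.6
b3 358 [428.1   1.3] [34.4 79.8] 75.6
b4 356 [ 418.3 -103.2] [78.9 33.9] 2.3
b5 357 [ 396.9 -205.5] [33.9 80.1] 70.8
s1 316 [585.5  43.4] [53.7 53.2] 42.1
s2 320 [594.4 -77.2] [52.6 53.9] 88.7
tray 185 [ 870.7 -543.1] [120.5  42.5] 77.3
tray 161 [859.1 418.5] [ 39.2 113.9] 72.5
tray 128 [ 796.7 -545.5] [118.7  24.7] 78.0
tray 78 [786.3 241.2] [89.3  6.8] 89.0
tray 61 [729.7 139.6] [ 3.8 84.8] 1.9
tray 825 [606.1 -18. ] [213.7 232.2] 1.5
tray 80 [ 663.4 -433.1] [58.2 31. ] 44.5
tray 319 [594.4 -77.2] [52.6 53.9] 88.7
tray 259 [ 541.6 -641.4] [106.7  51.9] 17.0
tray 316 [585.4  43.2] [54.  53.2] 42.8
tray 1228 [ 470.4 -360.7] [114.4 112.4] 79.2
crate 68 [ 878.2 -511. ] [60.3 24. ] 63.4
crate 80 [859.1 416.4] [ 33.1 109.9] 69.1
crate 68 [ 796.4 -517.4] [72.  24.3] 63.2
crate 265 [ 675.1 -294.9] [87.9 89.9] 45.2
crate 2589 [607.8 -18. ] [199.  220.6] 1.6
crate 311 [ 670.1 -196.3] [50.6 70.3] 90.0
crate 95 [ 536.3 -636.6] [104.3  40.8] 24.0
crate 632 [480.7 368.4] [151.6 154.1] 13.1
box 185 [ 870.7 -543.1] [120.5  42.5] 77.3
box 128 [ 796.7 -545.5] [118.7  24.7] 78.0
box 234 [ 608.  -118.7] [210.8  35.4] 0.2
box 80 [ 663.4 -433.1] [58.2 31. ] 44.5
box 259 [ 541.6 -641.4] [106.7  51.9] 17.0
box 1228 [ 470.4 -360.7] [114.4 112.4] 79.2
bar 159 ((470.171142578125, -361.8763427734375), (16.141948699951172, 61.9217414855957), 50.39372253417969)
```

View pics/dial0.png

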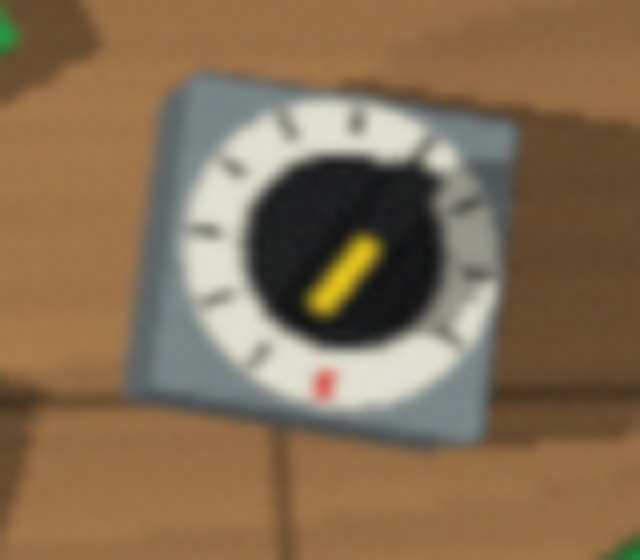

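```bash
cat >> h.py <<'E'
def find(tag=None):
    """poses of pale blanks & slices by colour+height in the top view"""
    s=snap('top',tag); W=cloud(s); hsv=cv2.cvtColor(s['color'],cv2.COLOR_RGB2HSV)
    z=W[...,2]; out=[]
    for nm,m in (('table',(z>.022)&(z<.046)),('tray',(z>.050)&(z<.076)),('crate',(z>.018)&(z<.04))):
        if nm=='tray': m&=(abs(W[...,0]-.606)<.099)&(abs(W[...,1]+.018)<.107)
        elif nm=='table': m&=(W[...,0]>.3)&(W[...,0]<.5)&(abs(W[...,1])<.28)
        else: m&=np.hypot(W[...,0]-.481,W[...,1]-.368)<.068
        n,l=cv2.connectedComponents(m.astype(np.uint8))
        for k in range(1,n):
            q=l==k
            if q.sum()<80: continue
            r=cv2.minAreaRect((W[q][:,:2]*1000).astype(np.float32)); c,(w,h),a=r
            if h>w: a+=90
            a=(a+90)%180-90
            print(nm,q.sum(),np.round(c,1),np.round((w,h),0),'long axis',round(a,1),'z',round(float(np.median(z[q])),3))
def st():
    o=get_obs(); print(round(o['clock'],2),'pos',(o['tool_pos']*1000).round(1),'rpy',o['orientation'].round(1),'F',o['force'].round(1),'open',round(o['opening']*1000,1),'q',o['joint_pos'].round(0))
E
H="python3 -m handwheel"
$H '[[[0,0,0],[0,0,0.0955]],[[0,0,0],[0,0,0.0955]],[[0,0,0],[0,0,0.0955]],[[0,0,0],[0,0,0.0955]],[[0,0,0],[0,0,0.0955]]]' -1
$H '[[[0,0,0],[0,0,0.0955]],[[0,0,0],[0,0,0.0955]],[[0,0,0],[0,0,0.0955]],[[0,0,0],[0,0,0.0955]],[[0,0,0],[0,0,0.0955]]]'
python3 -c "from h import *;st()"
```

```text
clock: 0.52
tool_pos: [0.2445, 0.6288, 0.2093]
orientation: [-180.0, -0.0, -146.0]
force: [-0.1, -0.8, 0.6]
opening: 0.0878
clock: 0.93
tool_pos: [0.2445, 0.6288, 0.2093]
orientation: [-179.9, -0.0, 179.6]
force: [0.3, 0.5, -0.1]
opening: 0.0878
0.93 pos [244.5 628.8 209.3] rpy [-179.9   -0.   179.6] F [ 0.3  0.5 -0.1] open 87.8 q [ 85.  21.   1.  -0. -70. -86.]
```

```bash
H="python3 -m handwheel"
for i in 1; do
$H '[[[-0.426,-0.733,0],[0,0,0]],[[-0.426,-0.733,0],[0,0,0]],[[-0.426,-0.733,0],[0,0,0]],[[-0.426,-0.733,0],[0,0,0]],[[-0.426,-0.733,0],[0,0,0]]]' >/dev/null
$H '[[[-0.426,-0.733,0],[0,0,0]],[[-0.426,-0.733,0],[0,0,0]],[[-0.426,-0.733,0],[0,0,0]],[[-0.426,-0.733,0],[0,0,0]],[[-0.426,-0.733,0],[0,0,0]]]' >/dev/null
$H '[[[-0.426,-0.733,0],[0,0,0]],[[-0.426,-0.733,0],[0,0,0]],[[-0.426,-0.733,0],[0,0,0]],[[-0.426,-0.733,0],[0,0,0]],[[-0.426,-0.733,0],[0,0,0]]]' >/dev/null
$H '[[[-0.426,-0.733,0],[0,0,0]],[[-0.426,-0.733,0],[0,0,0]],[[-0.426,-0.733,0],[0,0,0]],[[-0.426,-0.733,0],[0,0,0]],[[-0.426,-0.733,0],[0,0,0]]]'
done
python3 - <<'E'
from h import *
st()
s=snap('wrist'); cv2.imwrite('pics/wr0.png',s['color'][:,:,::-1])
W=cloud(s); z=W[...,2]; m=(z>.05)&(z<.076)&(abs(W[...,0]-.606)<.098)&(abs(W[...,1]+.018)<.107)
n,l=cv2.connectedComponents(m.astype(np.uint8))
for k in range(1,n):
    q=l==k
    if q.sum()>200: print(q.sum(),cv2.minAreaRect((W[q][:,:2]*1000).astype(np.float32)),np.median(z[q]))
E
```

```text
clock: 2.6
tool_pos: [0.5873, 0.0377, 0.209]
orientation: [-179.9, -0.1, 179.8]
force: [-0.1, 1.2, 0.8]
opening: 0.0878
2.6 pos [587.3  37.7 209. ] rpy [-1.799e+02 -1.000e-01  1.798e+02] F [-0.1  1.2  0.8] open 87.8 q [ 23.  13. -11.   0. -67. -23.]
2392 ((595.4078979492188, -78.27835845947266), (55.09391784667969, 54.61671829223633), 88.3462142944336) 0.062333535477008595
1765 ((586.6397705078125, 41.28750228881836), (53.849159240722656, 54.145626068115234), 1.507082462310791) 0.06233471225850494
```

View pics/wr0.png

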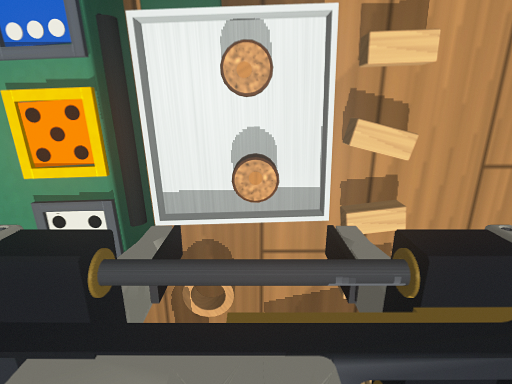

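The wrist picture confirms the five-dot orange card in the yellow frame (55,133), and slices at (247,68) and (255,178). I'm now descending on slice 1.

```bash
H="python3 -m handwheel"
$H '[[[0,0,0.5],[0,0,0]],[[0,0,0.5],[0,0,0]],[[0,0,0.7],[0,0,0]],[[0,0,0.78],[0,0,0]],[[0,0,0.78],[0,0,0]]]'
$H '[[[0,0,0],[0,0,0]],[[0,0,0],[0,0,0]],[[0,0,0],[0,0,0]],[[0,0,0],[0,0,0]],[[0,0,0],[0,0,0]]]' 1
$H '[[[0,0,0],[0,0,0]],[[0,0,0],[0,0,0]],[[0,0,0],[0,0,0]],[[0,0,0],[0,0,0]],[[0,0,0],[0,0,0]]]'
$H '[[[0,0,-0.2],[0,0,0]],[[0,0,-0.4],[0,0,0]],[[0,0,-0.5],[0,0,0]],[[0,0,-0.5],[0,0,0]],[[0,0,-0.5],[0,0,0]]]'
```

```text
clock: 3.07
tool_pos: [0.5802, 0.0421, 0.0473]
orientation: [-179.8, -0.6, 179.9]
force: [-0.6, -0.0, -0.3]
opening: 0.0876
clock: 3.48
tool_pos: [0.5864, 0.0432, 0.0558]
orientation: [179.9, 0.2, -180.0]
force: [-0.6, -0.2, -0.4]
opening: 0.0599
clock: 3.9
tool_pos: [0.5853, 0.0426, 0.0539]
orientation: [-180.0, -0.0, 180.0]
force: [-0.6, 0.2, -0.2]
opening: 0.026
clock: 4.32
tool_pos: [0.5861, 0.043, 0.1554]
orientation: [179.9, 0.2, 180.0]
force: [-0.1, 0.1, -0.5]
opening: 0.0006
```

```bash
H="python3 -m handwheel"
$H '[[[0,0,-0.28],[0,0,0]],[[0,0,-0.28],[0,0,0]],[[0,0,-0.28],[0,0,0]],[[0,0,-0.28],[0,0,0]],[[0,0,-0.28],[0,0,0]]]' -1
python3 - <<'E'
from h import *
st()
s=snap('wrist'); cv2.imwrite('pics/wr1.png',s['color'][:,:,::-1])
W=cloud(s); z=W[...,2]; m=(z>.05)&(z<.096)&(abs(W[...,0]-.606)<.098)&(abs(W[...,1]+.018)<.107)
n,l=cv2.connectedComponents(m.astype(np.uint8))
for k in range(1,n):
    q=l==k
    if q.sum()>200: print(q.sum(),cv2.minAreaRect((W[q][:,:2]*1000).astype(np.float32)),np.median(z[q]))
find()
E
```

```text
clock: 4.73
tool_pos: [0.5844, 0.0425, 0.2082]
orientation: [-180.0, -0.2, 180.0]
force: [0.1, 0.3, -0.9]
opening: 0.0283
4.73 pos [584.4  42.5 208.2] rpy [-180.    -0.2  180. ] F [ 0.1  0.3 -0.9] open 28.3 q [ 23.  12. -11.  -0. -67. -23.]
2436 ((595.3682861328125, -78.4063720703125), (54.829654693603516, 55.33488464355469), 54.756980895996094) 0.06228256691467521
1800 ((586.4816284179688, 41.73775100708008), (54.52855682373047, 55.14830780029297), 10.36912727355957) 0.06240525559077393
table 356 [428.    1.2] [34. 80.] long axis -13.8 z 0.031
table 360 [424.8 108.3] [80. 34.] long axis 6.8 z 0.031
table 371 [420.1 210.2] [79. 34.] long axis 3.3 z 0.031
table 358 [ 418.3 -103.2] [79. 34.] long axis 1.9 z 0.031
table 368 [ 396.9 -205.5] [34. 80.] long axis -18.6 z 0.031
tray 322 [594.4 -77.2] [53. 54.] long axis -1.5 z 0.063
```

View pics/wr1.png

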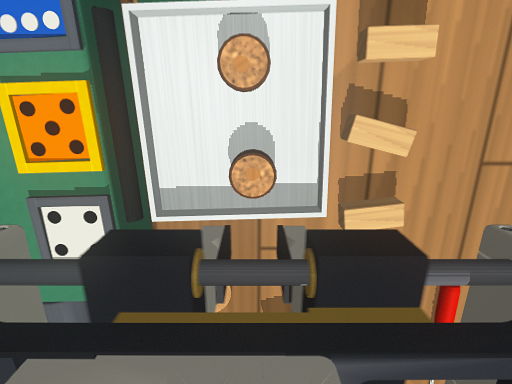

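```bash
python3 - <<'E'
from h import *
s=load('wrist'); W=cloud(s)
for u,v in [(222,229),(222,240),(210,260),(291,229),(291,240),(300,260),(256,270),(253,175)]: print('w',u,v,W[v,u].round(3))
o=-cv2.Rodrigues(s['rvec'])[0].T@s['tvec'].ravel(); print('cam',o)
st()
s=snap('side'); W=cloud(s)
cv2.imwrite('pics/side1.png',s['color'][:,:,::-1])
m=(abs(W[...,0]-.585)<.08)&(abs(W[...,1]-.0425)<.08)&(W[...,2]>.1)
P=W[m]; i=np.argsort(P[:,2])[:12]; print(P[i].round(3)); ys=np.argwhere(m)[i]; print(ys)
E
```

```text
w 222 229 [0.603 0.032 0.233]
w 222 240 [0.602 0.033 0.246]
w 210 260 [0.599 0.011 0.304]
w 291 229 [0.564 0.031 0.235]
w 291 240 [0.566 0.033 0.246]
w 300 260 [0.571 0.01  0.305]
w 256 270 [0.585 0.012 0.307]
w 253 175 [0.586 0.041 0.064]
cam [ 0.58546628 -0.03539174  0.38294835]
4.83 pos [584.4  42.4 208.1] rpy [-180.    -0.2  180. ] F [-0.   0.1 -0.1] open 36.4 q [ 23.  12. -11.  -0. -67. -23.]
[[0.606 0.048 0.226]
 [0.608 0.045 0.226]
 [0.619 0.033 0.226]
 [0.605 0.038 0.226]
 [0.607 0.035 0.227]
 [0.608 0.041 0.228]
 [0.556 0.044 0.228]
 [0.615 0.033 0.228]
 [0.607 0.03  0.228]
 [0.555 0.033 0.229]
 [0.554 0.051 0.23 ]
 [0.607 0.035 0.231]]
[[142 246]
 [142 247]
 [142 252]
 [143 248]
 [143 249]
 [142 248]
 [148 236]
 [142 251]
 [143 250]
 [149 238]
 [147 234]
 [142 249]]
```

View pics/side1.png

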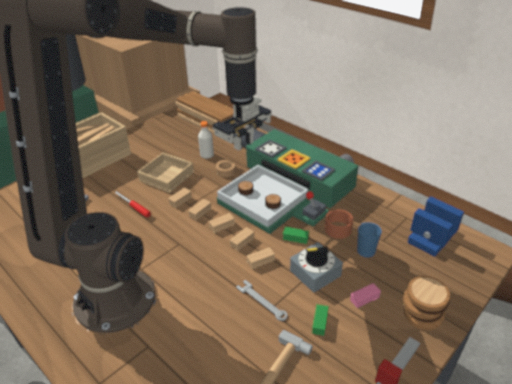

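The fingertips show at z≈0.226 in depth, where the TCP reading implies 0.194. So the real tool sits about 30 mm higher than reported, and the jaws shut above the slice. I'll check this offset lower down before relying on it.

```bash
H="python3 -m handwheel"
$H '[[[0,0,0.3],[0,0,0]],[[0,0,0.5],[0,0,0]],[[0,0,0.6],[0,0,0]],[[0,0,0.65],[0,0,0]],[[0,0,0.65],[0,0,0]]]' -1
$H '[[[0,0,0],[0,0,0]],[[0,0,0],[0,0,0]],[[0,0,0],[0,0,0]],[[0,0,0],[0,0,0]],[[0,0,0],[0,0,0]]]'
cat >> h.py <<'E'
def tips(n='side'):
    o=get_obs(); t=o['tool_pos']; s=snap(n); W=cloud(s); z=W[...,2]
    a=np.radians(o['orientation'][2]); d=W[...,:2]-t[:2]
    along=d@np.array([np.cos(a),np.sin(a)]); acr=d@np.array([np.sin(a),-np.cos(a)])
    for sg in (1,-1):
        h=o['opening']/2
        m=(along*sg>h-.004)&(along*sg<h+.03)&(abs(acr)<.02)&(z>t[2]-.02)&(z<t[2]+.07)
        P=W[m]; P=P[np.argsort(P[:,2])]
        if len(P)>6: print(sg,'lowest',(P[:8,2]*1000).round(0),'mean xy',(P[:8,:2].mean(0)*1000).round(1),'tz',round(t[2]*1000,1),'off mm',round((np.median(P[:5,2])-t[2]+.014)*1000,1))
E
python3 -c "
from h import *
st();tips();tips('wrist')"
```

```text
clock: 5.3
tool_pos: [0.5829, 0.0417, 0.0764]
orientation: [-179.8, -0.4, 180.0]
force: [0.0, -0.7, 0.5]
opening: 0.0742
clock: 5.72
tool_pos: [0.5861, 0.0429, 0.0814]
orientation: [179.9, 0.1, 180.0]
force: [0.3, 0.7, -0.9]
opening: 0.0876
5.72 pos [586.1  42.9  81.4] rpy [1.799e+02 1.000e-01 1.800e+02] F [ 0.3  0.7 -0.9] open 87.6 q [ 23.  19. -20.   0. -51. -23.]
1 lowest [ 98. 100. 102. 102. 103. 105. 105. 106.] mean xy [534.2  36.9] tz 81.4 off mm 34.7
-1 lowest [ 96.  97.  99. 100. 100. 100. 103. 104.] mean xy [635.6  41.3] tz 81.4 off mm 31.6
1 lowest [97. 97. 97. 97. 97. 97. 97. 98.] mean xy [542.2  42.1] tz 81.0 off mm 30.2
-1 lowest [97. 97. 98. 98. 98. 98. 98. 98.] mean xy [631.3  40.8] tz 81.0 off mm 30.6
```

```bash
H="python3 -m handwheel"
$H '[[[0,0,0.12],[0,0,0]],[[0,0,0.2],[0,0,0]],[[0,0,0.25],[0,0,0]],[[0,0,0.27],[0,0,0]],[[0,0,0.27],[0,0,0]]]'
$H '[[[0,0,0],[0,0,0]],[[0,0,0],[0,0,0]],[[0,0,0],[0,0,0]],[[0,0,0],[0,0,0]],[[0,0,0],[0,0,0]]]' 1
$H '[[[0,0,0],[0,0,0]],[[0,0,0],[0,0,0]],[[0,0,0],[0,0,0]],[[0,0,0],[0,0,0]],[[0,0,0],[0,0,0]]]'
$H '[[[0,0,-0.1],[0,0,0]],[[0,0,-0.2],[0,0,0]],[[0,0,-0.3],[0,0,0]],[[0,0,-0.4],[0,0,0]],[[0,0,-0.4],[0,0,0]]]'
python3 -c "
from h import *
tips('wrist')"
```

```text
clock: 6.23
tool_pos: [0.5849, 0.0425, 0.0251]
orientation: [-180.0, -0.1, 180.0]
force: [0.3, -0.1, 0.5]
opening: 0.0874
clock: 6.65
tool_pos: [0.5857, 0.0428, 0.0264]
orientation: [180.0, 0.1, 180.0]
force: [0.6, -0.5, 0.7]
opening: 0.0602
clock: 7.07
tool_pos: [0.5855, 0.0427, 0.0263]
orientation: [180.0, 0.0, -180.0]
force: [-1.2, 1.3, 6.3]
opening: 0.0551
clock: 7.48
tool_pos: [0.5876, 0.0432, 0.1097]
orientation: [179.9, 0.3, -180.0]
force: [0.8, 0.6, -0.1]
opening: 0.0554
1 lowest [126. 126. 126. 126. 126. 127. 127. 127.] mean xy [559.9  34. ] tz 109.7 off mm 30.0
-1 lowest [122. 123. 125. 126. 126. 126. 127. 127.] mean xy [615.6  32.6] tz 109.7 off mm 29.4
```

```bash
H="python3 -m handwheel"
$H '[[[0.06,0.18,0],[0,0,0]],[[0.12,0.38,0],[0,0,0]],[[0.18,0.58,0],[0,0,0]],[[0.24,0.76,0],[0,0,0]],[[0.283,0.9,0],[0,0,0]]]' 
$H '[[[0.06,0.18,0],[0,0,0]],[[0.12,0.38,0],[0,0,0]],[[0.2,0.64,0],[0,0,0]],[[0.26,0.83,0],[0,0,0]],[[0.283,0.9,0],[0,0,0]]]' 
$H '[[[0,0,0],[0,0,0]],[[0,0,0],[0,0,0]],[[0,0,0.15],[0,0,0]],[[0,0,0.3],[0,0,0]],[[0,0,0.4],[0,0,0]]]'
$H '[[[0,0,0],[0,0,0]],[[0,0,0],[0,0,0]],[[0,0,0.05],[0,0,0]],[[0,0,0.1],[0,0,0]],[[0,0,0.12],[0,0,0]]]'
$H '[[[0,0,0],[0,0,0]],[[0,0,0],[0,0,0]],[[0,0,0],[0,0,0]],[[0,0,0],[0,0,0]],[[0,0,0],[0,0,0]]]' 0.15
$H '[[[0,0,0],[0,0,0]],[[0,0,0],[0,0,0]],[[0,0,0],[0,0,0]],[[0,0,0],[0,0,0]],[[0,0,0],[0,0,0]]]' -0.6
$H '[[[0,0,-0.1],[0,0,0]],[[0,0,-0.2],[0,0,0]],[[0,0,-0.4],[0,0,0]],[[0,0,-0.55],[0,0,0]],[[0,0,-0.55],[0,0,0]]]' -1
python3 -c "
from h import *
s=snap('wrist','wr2');W=cloud(s);z=W[...,2];m=(z>.02)&(z<.04)&(np.hypot(W[...,0]-.481,W[...,1]-.368)<.068)
print(m.sum(),cv2.minAreaRect((W[m][:,:2]*1000).astype(np.float32)))
find()
"
```

```text
clock: 7.95
tool_pos: [0.5272, 0.2247, 0.1048]
orientation: [-180.0, -0.1, -180.0]
force: [0.8, -0.1, -0.6]
opening: 0.0555
clock: 8.37
tool_pos: [0.4706, 0.4057, 0.1046]
orientation: [-180.0, -0.0, -179.9]
force: [0.5, -0.2, -1.1]
opening: 0.0555
clock: 8.78
tool_pos: [0.4713, 0.4004, 0.023]
orientation: [-179.9, -0.1, 179.9]
force: [0.1, -0.8, -0.1]
opening: 0.0549
clock: 9.2
tool_pos: [0.4722, 0.4024, 0.0013]
orientation: [180.0, -0.0, 180.0]
force: [-0.9, -0.9, -0.8]
opening: 0.0553
clock: 9.62
tool_pos: [0.4723, 0.403, 0.0023]
orientation: [180.0, 0.0, -180.0]
force: [0.9, 0.1, -0.7]
opening: 0.0553
clock: 10.03
tool_pos: [0.4722, 0.4027, 0.0019]
orientation: [180.0, 0.0, 180.0]
force: [0.4, 0.7, 0.1]
opening: 0.0701
clock: 10.45
tool_pos: [0.4749, 0.4056, 0.1191]
orientation: [179.6, 0.4, -179.9]
force: [1.3, 0.7, 0.7]
opening: 0.087
2602 ((473.3783874511719, 401.7900085449219), (55.066856384277344, 54.992218017578125), 40.81288146972656)
table 360 [428.1   1.1] [34. 80.] long axis -14.5 z 0.031
table 361 [424.9 108.5] [80. 34.] long axis 6.7 z 0.031
table 368 [420.3 210.4] [79. 35.] long axis 3.4 z 0.031
table 357 [ 418.4 -103.2] [79. 34.] long axis 2.2 z 0.031
table 370 [ 396.9 -205.5] [34. 80.] long axis -19.4 z 0.031
tray 324 [594.2 -77.2] [53. 54.] long axis -1.7 z 0.063
crate 348 [472.7 401.7] [53. 56.] long axis -46.4 z 0.034
```

```bash
H="python3 -m handwheel"
$H '[[[-0.05,-0.2,0],[0,0,0]],[[-0.1,-0.4,0],[0,0,0]],[[-0.15,-0.6,0],[0,0,0]],[[-0.2,-0.78,0],[0,0,0]],[[-0.204,-0.8,0],[0,0,0]]]' -1 >/dev/null
$H '[[[-0.05,-0.2,0],[0,0,0]],[[-0.1,-0.4,0],[0,0,0]],[[-0.15,-0.6,0],[0,0,0]],[[-0.2,-0.78,0],[0,0,0]],[[-0.204,-0.8,0],[0,0,0]]]' >/dev/null
$H '[[[-0.05,-0.2,0],[0,0,0]],[[-0.1,-0.4,0],[0,0,0]],[[-0.15,-0.6,0],[0,0,0]],[[-0.19,-0.74,0],[0,0,0]],[[-0.204,-0.8,0],[0,0,0]]]' >/dev/null
$H '[[[0,0,0],[0,0,0]],[[0,0,0.1],[0,0,0]],[[0,0,0.2],[0,0,0]],[[0,0,0.3],[0,0,0]],[[0,0,0.3],[0,0,0]]]'
$H '[[[0,0,0.05],[0,0,0]],[[0,0,0.1],[0,0,0]],[[0,0,0.13],[0,0,0]],[[0,0,0.13],[0,0,0]],[[0,0,0.13],[0,0,0]]]'
$H '[[[0,0,0],[0,0,0]],[[0,0,0],[0,0,0]],[[0,0,0],[0,0,0]],[[0,0,0],[0,0,0]],[[0,0,0],[0,0,0]]]' 1
$H '[[[0,0,0],[0,0,0]],[[0,0,0],[0,0,0]],[[0,0,0],[0,0,0]],[[0,0,0],[0,0,0]],[[0,0,0],[0,0,0]]]'
$H '[[[0,0,-0.1],[0,0,0]],[[0,0,-0.2],[0,0,0]],[[0,0,-0.3],[0,0,0]],[[0,0,-0.4],[0,0,0]],[[0,0,-0.4],[0,0,0]]]'
```

```text
clock: 12.22
tool_pos: [0.591, -0.0765, 0.0473]
orientation: [-180.0, -0.4, 180.0]
force: [-0.8, -0.8, -0.3]
opening: 0.0875
clock: 12.63
tool_pos: [0.5945, -0.0772, 0.0259]
orientation: [-180.0, -0.0, -180.0]
force: [0.6, -0.0, 0.2]
opening: 0.0877
clock: 13.05
tool_pos: [0.5947, -0.0774, 0.0262]
orientation: [180.0, 0.0, 180.0]
force: [-0.9, 0.1, -0.7]
opening: 0.06
clock: 13.47
tool_pos: [0.5946, -0.0774, 0.0261]
orientation: [-180.0, 0.0, 180.0]
force: [-1.4, 0.4, 4.0]
opening: 0.0553
clock: 13.88
tool_pos: [0.5969, -0.0772, 0.1099]
orientation: [180.0, 0.3, -180.0]
force: [1.4, -0.7, 0.1]
opening: 0.0556
```

```bash
H="python3 -m handwheel"
$H '[[[0.04,0.15,0],[0,0,0]],[[0.09,0.34,0],[0,0,0]],[[0.13,0.52,0],[0,0,0]],[[0.178,0.69,0],[0,0,0]],[[0.178,0.69,0],[0,0,0]]]' >/dev/null
$H '[[[0.04,0.15,0],[0,0,0]],[[0.09,0.34,0],[0,0,0]],[[0.13,0.52,0],[0,0,0]],[[0.178,0.69,0],[0,0,0]],[[0.178,0.69,0],[0,0,0]]]' >/dev/null
$H '[[[0.04,0.15,0],[0,0,0]],[[0.09,0.34,0],[0,0,0]],[[0.13,0.52,0],[0,0,0]],[[0.16,0.64,0],[0,0,0]],[[0.178,0.69,0],[0,0,0]]]'
$H '[[[0,0,0],[0,0,0]],[[0,0,0],[0,0,0]],[[0,0,0.15],[0,0,0]],[[0,0,0.3],[0,0,0]],[[0,0,0.4],[0,0,0]]]'
$H '[[[0,0,0],[0,0,0]],[[0,0,0],[0,0,0]],[[0,0,0.05],[0,0,0]],[[0,0,0.1],[0,0,0]],[[0,0,0.12],[0,0,0]]]'
$H '[[[0,0,0],[0,0,0]],[[0,0,0],[0,0,0]],[[0,0,0],[0,0,0]],[[0,0,0],[0,0,0]],[[0,0,0],[0,0,0]]]' 0.15
$H '[[[0,0,0],[0,0,0]],[[0,0,0],[0,0,0]],[[0,0,0],[0,0,0]],[[0,0,0],[0,0,0]],[[0,0,0],[0,0,0]]]' -0.6 
$H '[[[0,0,-0.1],[0,0,0]],[[0,0,-0.2],[0,0,0]],[[0,0,-0.4],[0,0,0]],[[0,0,-0.55],[0,0,0]],[[0,0,-0.55],[0,0,0]]]' -1
$H '[[[0,0,0],[0,0,0]],[[0,0,0],[0,0,0]],[[0,0,0],[0,0,0]],[[0,0,0],[0,0,0]],[[0,0,0],[0,0,0]]]'
python3 -c "
from h import *
find();st()
"
```

```text
clock: 15.13
tool_pos: [0.487, 0.3397, 0.1052]
orientation: [180.0, -0.0, -179.9]
force: [0.5, 0.1, 0.3]
opening: 0.0551
clock: 15.55
tool_pos: [0.4872, 0.3344, 0.0238]
orientation: [-179.9, -0.1, 179.9]
force: [-0.2, 0.4, -2.4]
opening: 0.0553
clock: 15.97
tool_pos: [0.4878, 0.3364, 0.0014]
orientation: [180.0, 0.0, 180.0]
force: [0.2, -0.8, -1.3]
opening: 0.0556
clock: 16.38
tool_pos: [0.4879, 0.337, 0.0023]
orientation: [180.0, 0.0, -180.0]
force: [-0.0, 0.2, -0.5]
opening: 0.0551
clock: 16.8
tool_pos: [0.4878, 0.3367, 0.0019]
orientation: [180.0, 0.0, 180.0]
force: [0.0, 0.0, -0.5]
opening: 0.0704
clock: 17.22
tool_pos: [0.4907, 0.3394, 0.1188]
orientation: [179.6, 0.4, -179.9]
force: [1.0, 0.8, 0.6]
opening: 0.0871
clock: 17.63
tool_pos: [0.4874, 0.3362, 0.1107]
orientation: [-179.9, -0.1, 180.0]
force: [0.9, 0.2, -0.7]
opening: 0.0876
table 357 [428.    1.5] [35. 79.] long axis -14.3 z 0.031
table 361 [424.9 108.3] [80. 34.] long axis 7.1 z 0.031
table 369 [420.3 210.1] [80. 35.] long axis 2.2 z 0.031
table 358 [ 418.3 -103.2] [78. 34.] long axis 1.9 z 0.031
table 367 [ 396.8 -205.5] [34. 80.] long axis -19.1 z 0.031
crate 330 [488.8 336.7] [54. 53.] long axis 36.6 z 0.034
crate 93 [475.8 417.9] [26. 29.] long axis -1.9 z 0.034
17.68 pos [487.5 336.3 110.9] rpy [-1.799e+02 -1.000e-01  1.800e+02] F [ 0.5  0.3 -0.1] open 87.7 q [ 53.  18. -18.  -0. -55. -54.]
```

```bash
H="python3 -m handwheel"
$H '[[[0,0,0],[0,0,-0.0833]],[[0,0,0],[0,0,-0.0833]],[[0,0,0],[0,0,-0.0833]],[[0,0,0],[0,0,-0.0833]],[[0,0,0],[0,0,-0.0833]]]' -0.4 >/dev/null
$H '[[[0,0,0],[0,0,-0.0833]],[[0,0,0],[0,0,-0.0833]],[[0,0,0],[0,0,-0.0833]],[[0,0,0],[0,0,-0.0833]],[[0,0,0],[0,0,-0.0833]]]' >/dev/null
$H '[[[0,0,0],[0,0,-0.0833]],[[0,0,0],[0,0,-0.0833]],[[0,0,0],[0,0,-0.0833]],[[0,0,0],[0,0,-0.0833]],[[0,0,0],[0,0,-0.0833]]]' >/dev/null
$H '[[[0.15,0.08,0],[0,0,0]],[[0.3,0.16,0],[0,0,0]],[[0.45,0.24,0],[0,0,0]],[[0.57,0.305,0],[0,0,0]],[[0.63,0.337,0],[0,0,0]]]' >/dev/null
$H '[[[0,0,0],[0,0,0]],[[0,0,0],[0,0,0]],[[0,0,0.1],[0,0,0]],[[0,0,0.2],[0,0,0]],[[0,0,0.3],[0,0,0]]]'
$H '[[[0,0,0.06],[0,0,0]],[[0,0,0.09],[0,0,0]],[[0,0,0.1],[0,0,0]],[[0,0,0.1],[0,0,0]],[[0,0,0.1],[0,0,0]]]'
python3 -c "
from h import *
st();tips('wrist')"
```

```text
clock: 19.77
tool_pos: [0.4214, 0.2123, 0.0515]
orientation: [-179.9, 0.1, -90.2]
force: [0.0, -0.0, -0.6]
opening: 0.0615
clock: 20.18
tool_pos: [0.4209, 0.2115, 0.0324]
orientation: [-180.0, 0.0, -90.1]
force: [-0.5, -0.1, -0.6]
opening: 0.0609
20.18 pos [420.9 211.5  32.4] rpy [-180.     0.   -90.1] F [-0.5 -0.1 -0.6] open 60.9 q [ 51.  13. -38.   0. -39.  39.]
1 lowest [48. 49. 49. 49. 49. 49. 49. 49.] mean xy [426.  179.7] tz 32.4 off mm 30.2
-1 lowest [48. 49. 49. 49. 49. 49. 49. 49.] mean xy [425.6 242.9] tz 32.4 off mm 30.4
```

```bash
H="python3 -m handwheel"
$H '[[[0,0,0.07],[0,0,0]],[[0,0,0.13],[0,0,0]],[[0,0,0.18],[0,0,0]],[[0,0,0.205],[0,0,0]],[[0,0,0.21],[0,0,0]]]'
$H '[[[0,0,0],[0,0,0]],[[0,0,0],[0,0,0]],[[0,0,0],[0,0,0]],[[0,0,0],[0,0,0]],[[0,0,0],[0,0,0]]]' 1
$H '[[[0,0,0],[0,0,0]],[[0,0,0],[0,0,0]],[[0,0,0],[0,0,0]],[[0,0,0],[0,0,0]],[[0,0,0],[0,0,0]]]'
$H '[[[0,0,-0.1],[0,0,0]],[[0,0,-0.2],[0,0,0]],[[0,0,-0.4],[0,0,0]],[[0,0,-0.5],[0,0,0]],[[0,0,-0.55],[0,0,0]]]'
python3 -c "
from h import *
st();find()"
```

```text
clock: 20.65
tool_pos: [0.4203, 0.2107, -0.0103]
orientation: [180.0, -0.0, -90.1]
force: [-0.3, -0.0, 0.0]
opening: 0.061
clock: 21.07
tool_pos: [0.4205, 0.2109, -0.0097]
orientation: [-180.0, 0.0, -90.0]
force: [-1.3, 0.2, 4.7]
opening: 0.0345
clock: 21.48
tool_pos: [0.4205, 0.2109, -0.0097]
orientation: [-180.0, 0.0, -90.0]
force: [-1.2, -0.1, 6.9]
opening: 0.0342
clock: 21.9
tool_pos: [0.4215, 0.2118, 0.103]
orientation: [-179.8, 0.2, -90.0]
force: [0.3, 0.9, -1.1]
opening: 0.0344
21.9 pos [421.5 211.8 103. ] rpy [-179.8    0.2  -90. ] F [ 0.3  0.9 -1.1] open 34.4 q [ 51.   7. -33.   0. -50.  39.]
table 361 [428.1   1.1] [34. 80.] long axis -14.1 z 0.031
table 362 [424.8 108.2] [80. 34.] long axis 6.7 z 0.031
table 357 [ 418.5 -103.2] [79. 34.] long axis 1.8 z 0.031
table 370 [ 396.8 -205.3] [34. 80.] long axis -19.2 z 0.031
```

```bash
H="python3 -m handwheel"
$H '[[[0.1,-0.13,0],[0,0,0]],[[0.22,-0.28,0],[0,0,0]],[[0.34,-0.43,0],[0,0,0]],[[0.44,-0.55,0],[0,0,0]],[[0.47,-0.589,0],[0,0,0]]]' >/dev/null
$H '[[[0.1,-0.13,0],[0,0,0]],[[0.22,-0.28,0],[0,0,0]],[[0.34,-0.43,0],[0,0,0]],[[0.44,-0.55,0],[0,0,0]],[[0.47,-0.589,0],[0,0,0]]]' >/dev/null
$H '[[[0,0,0],[0,0,0]],[[0,0,0],[0,0,0]],[[0,0,0.07],[0,0,0]],[[0,0,0.14],[0,0,0]],[[0,0,0.2],[0,0,0]]]'
$H '[[[0,0,0],[0,0,0]],[[0,0,0.05],[0,0,0]],[[0,0,0.1],[0,0,0]],[[0,0,0.14],[0,0,0]],[[0,0,0.164],[0,0,0]]]'
$H '[[[0,0,0],[0,0,0]],[[0,0,0],[0,0,0]],[[0,0,0],[0,0,0]],[[0,0,0],[0,0,0]],[[0,0,0],[0,0,0]]]'
$H '[[[0,0,0],[0,0,0]],[[0,0,0],[0,0,0]],[[0,0,0],[0,0,0]],[[0,0,0],[0,0,0]],[[0,0,0],[0,0,0]]]' -0.02
$H '[[[0,0,-0.1],[0,0,0]],[[0,0,-0.2],[0,0,0]],[[0,0,-0.35],[0,0,0]],[[0,0,-0.4],[0,0,0]],[[0,0,-0.4],[0,0,0]]]'
$H '[[[0,0,0],[0,0,0]],[[0,0,0],[0,0,0]],[[0,0,0],[0,0,0]],[[0,0,0],[0,0,0]],[[0,0,0],[0,0,0]]]' -0.4
python3 - <<'E'
from h import *
s=snap('wrist');W=cloud(s);z=W[...,2];m=(z>.052)&(z<.076)&(abs(W[...,0]-.606)<.098)&(abs(W[...,1]+.018)<.106)
n,l=cv2.connectedComponents(m.astype(np.uint8))
for k in range(1,n):
    if (l==k).sum()>200: print(cv2.minAreaRect((W[l==k][:,:2]*1000).astype(np.float32)),np.median(z[l==k]))
find()
E
```

```text
clock: 23.2
tool_pos: [0.6545, 0.0236, 0.0591]
orientation: [180.0, 0.0, -90.0]
force: [-0.6, 1.3, -1.0]
opening: 0.0344
clock: 23.62
tool_pos: [0.6552, 0.0226, 0.026]
orientation: [179.9, -0.0, -90.0]
force: [-11.4, 3.4, 36.6]
opening: 0.0341
clock: 24.03
tool_pos: [0.6558, 0.0225, 0.0271]
orientation: [-180.0, 0.0, -90.0]
force: [0.0, -0.6, -0.3]
opening: 0.034
clock: 24.45
tool_pos: [0.6558, 0.0226, 0.0272]
orientation: [-180.0, 0.0, -90.0]
force: [0.7, -0.2, 0.4]
opening: 0.0449
clock: 24.87
tool_pos: [0.658, 0.023, 0.1109]
orientation: [-179.7, 0.1, -90.0]
force: [0.5, 0.0, -0.1]
opening: 0.045
clock: 25.28
tool_pos: [0.6553, 0.0225, 0.1061]
orientation: [179.9, -0.0, -90.0]
force: [-0.0, -0.2, -0.1]
opening: 0.0612
((655.603271484375, 22.485225677490234), (79.99152374267578, 34.0938835144043), 2.386662483215332) 0.06568777009807053
table 360 [428.1   1.3] [34. 80.] long axis -14.0 z 0.031
table 361 [424.9 108.2] [80. 34.] long axis 7.0 z 0.031
table 358 [ 418.4 -103.2] [79. 34.] long axis 2.1 z 0.031
table 366 [ 396.9 -205.3] [34. 80.] long axis -19.5 z 0.031
tray 230 [639.7  23.1] [50. 34.] long axis 3.0 z 0.067
```

```bash
H="python3 -m handwheel"
$H '[[[-0.05,0.13,0],[0,0,0]],[[-0.11,0.3,0],[0,0,0]],[[-0.17,0.46,0],[0,0,0]],[[-0.2,0.55,0],[0,0,0]],[[-0.214,0.578,0],[0,0,0]]]' >/dev/null
$H '[[[-0.05,0.13,0],[0,0,-0.019]],[[-0.11,0.3,0],[0,0,-0.019]],[[-0.17,0.46,0],[0,0,-0.019]],[[-0.2,0.55,0],[0,0,-0.019]],[[-0.214,0.578,0],[0,0,-0.019]]]' >/dev/null
$H '[[[0,0,0],[0,0,0]],[[0,0,0.1],[0,0,0]],[[0,0,0.2],[0,0,0]],[[0,0,0.28],[0,0,0]],[[0,0,0.32],[0,0,0]]]'
$H '[[[0,0,0.05],[0,0,0]],[[0,0,0.12],[0,0,0]],[[0,0,0.2],[0,0,0]],[[0,0,0.25],[0,0,0]],[[0,0,0.26],[0,0,0]]]'
$H '[[[0,0,0],[0,0,0]],[[0,0,0],[0,0,0]],[[0,0,0],[0,0,0]],[[0,0,0],[0,0,0]],[[0,0,0],[0,0,0]]]' 1 >/dev/null
$H '[[[0,0,0],[0,0,0]],[[0,0,0],[0,0,0]],[[0,0,0],[0,0,0]],[[0,0,0],[0,0,0]],[[0,0,0],[0,0,0]]]'
$H '[[[0,0,-0.1],[0,0,0]],[[0,0,-0.2],[0,0,0]],[[0,0,-0.4],[0,0,0]],[[0,0,-0.5],[0,0,0]],[[0,0,-0.55],[0,0,0]]]'
$H '[[[0,0,0],[0,0,0.019]],[[0,0,0],[0,0,0.019]],[[0,0,0],[0,0,0.019]],[[0,0,0],[0,0,0.019]],[[0,0,0],[0,0,0.019]]]'
```

```text
clock: 26.63
tool_pos: [0.4251, 0.1078, 0.0414]
orientation: [179.9, -0.1, -83.2]
force: [-0.1, 0.3, -0.1]
opening: 0.0612
clock: 27.05
tool_pos: [0.4249, 0.1078, -0.0104]
orientation: [179.9, -0.1, -83.2]
force: [-0.8, -1.2, -0.1]
opening: 0.0613
clock: 27.88
tool_pos: [0.425, 0.1086, -0.0083]
orientation: [-179.9, 0.0, -83.2]
force: [-0.1, -0.7, 6.0]
opening: 0.0335
clock: 28.3
tool_pos: [0.4259, 0.1093, 0.1043]
orientation: [-179.7, 0.1, -83.2]
force: [0.2, 0.2, -0.7]
opening: 0.0336
clock: 28.72
tool_pos: [0.4242, 0.1081, 0.1005]
orientation: [179.9, -0.0, -89.9]
force: [0.0, 0.5, -1.6]
opening: 0.034
```

```bash
H="python3 -m handwheel"
$H '[[[0.09,-0.13,0],[0,0,0]],[[0.2,-0.28,0],[0,0,0]],[[0.31,-0.43,0],[0,0,0]],[[0.39,-0.54,0],[0,0,0]],[[0.416,-0.578,0],[0,0,0]]]' >/dev/null
$H '[[[0.09,-0.13,0],[0,0,0]],[[0.2,-0.28,0],[0,0,0]],[[0.31,-0.43,0],[0,0,0]],[[0.39,-0.54,0],[0,0,0]],[[0.416,-0.578,0],[0,0,0]]]' >/dev/null
$H '[[[0,0,0],[0,0,0]],[[0,0,0],[0,0,0]],[[0,0,0.07],[0,0,0]],[[0,0,0.14],[0,0,0]],[[0,0,0.2],[0,0,0]]]'
$H '[[[0,0,0],[0,0,0]],[[0,0,0.05],[0,0,0]],[[0,0,0.1],[0,0,0]],[[0,0,0.13],[0,0,0]],[[0,0,0.145],[0,0,0]]]'
$H '[[[0,0,0.01],[0,0,0]],[[0,0,0.01],[0,0,0]],[[0,0,0.01],[0,0,0]],[[0,0,0.01],[0,0,0]],[[0,0,0.01],[0,0,0]]]'
$H '[[[0,0,0],[0,0,0]],[[0,0,0],[0,0,0]],[[0,0,0],[0,0,0]],[[0,0,0],[0,0,0]],[[0,0,0],[0,0,0]]]' -0.02
$H '[[[0,0,-0.1],[0,0,0]],[[0,0,-0.2],[0,0,0]],[[0,0,-0.35],[0,0,0]],[[0,0,-0.4],[0,0,0]],[[0,0,-0.4],[0,0,0]]]'
$H '[[[0,0,0],[0,0,0]],[[0,0,0],[0,0,0]],[[0,0,0],[0,0,0]],[[0,0,0],[0,0,0]],[[0,0,0],[0,0,0]]]' -0.4
cat >> h.py <<'E'
def wtray(tag=None):
    s=snap('wrist',tag);W=cloud(s);z=W[...,2];m=(z>.052)&(z<.09)&(abs(W[...,0]-.606)<.098)&(abs(W[...,1]+.018)<.106)
    n,l=cv2.connectedComponents(m.astype(np.uint8))
    for k in range(1,n):
        if (l==k).sum()>200:
            c,d,a=cv2.minAreaRect((W[l==k][:,:2]*1000).astype(np.float32)); print('w',np.round(c,1),np.round(d,0),round(a,1),'z',np.percentile(z[l==k],[10,50,90]).round(3))
E
python3 -c "
from h import *
wtray();find()"
```

```text
clock: 29.97
tool_pos: [0.6545, -0.0571, 0.0606]
orientation: [180.0, 0.0, -90.0]
force: [0.3, -0.1, -0.1]
opening: 0.0338
clock: 30.38
tool_pos: [0.655, -0.0582, 0.0309]
orientation: [179.9, -0.0, -90.0]
force: [0.2, 0.2, -0.1]
opening: 0.0336
clock: 30.8
tool_pos: [0.656, -0.0582, 0.0305]
orientation: [-180.0, 0.0, -90.0]
force: [-0.4, -0.7, -0.6]
opening: 0.0339
clock: 31.22
tool_pos: [0.6557, -0.0582, 0.0302]
orientation: [-180.0, 0.0, -90.0]
force: [0.3, 0.4, -0.4]
opening: 0.0444
clock: 31.63
tool_pos: [0.6579, -0.0581, 0.1139]
orientation: [-179.6, 0.0, -90.0]
force: [0.2, 0.4, 0.4]
opening: 0.0446
clock: 32.05
tool_pos: [0.6553, -0.0583, 0.1091]
orientation: [179.9, -0.0, -90.0]
force: [-1.0, 0.1, -0.4]
opening: 0.0609
w [657.1  22.1] [77. 35.] 2.7 z [0.063 0.066 0.067]
w [655.9 -58. ] [34. 80.] 90.0 z [0.065 0.066 0.067]
table 361 [428.1   1.2] [34. 80.] long axis -14.4 z 0.031
table 356 [ 418.4 -103.2] [79. 34.] long axis 1.9 z 0.031
table 368 [ 396.9 -205.2] [34. 80.] long axis -18.9 z 0.031
tray 226 [639.2 -56.8] [50. 33.] long axis 0.4 z 0.067
tray 206 [638.4  23.5] [49. 34.] long axis 0.2 z 0.067
```

```bash
H="python3 -m handwheel"
$H '[[[-0.03,0.13,0],[0,0,0]],[[-0.08,0.3,0],[0,0,0]],[[-0.12,0.46,0],[0,0,0]],[[-0.14,0.54,0],[0,0,0]],[[-0.1485,0.569,0],[0,0,0]]]' >/dev/null
$H '[[[-0.03,0.13,0],[0,0,0.04]],[[-0.08,0.3,0],[0,0,0.04]],[[-0.12,0.46,0],[0,0,0.04]],[[-0.14,0.54,0],[0,0,0.04]],[[-0.1485,0.569,0],[0,0,0.04]]]' >/dev/null
$H '[[[0,0,0],[0,0,0]],[[0,0,0.1],[0,0,0]],[[0,0,0.2],[0,0,0]],[[0,0,0.29],[0,0,0]],[[0,0,0.33],[0,0,0]]]'
$H '[[[0,0,0.05],[0,0,0]],[[0,0,0.12],[0,0,0]],[[0,0,0.2],[0,0,0]],[[0,0,0.25],[0,0,0]],[[0,0,0.265],[0,0,0]]]'
$H '[[[0,0,0],[0,0,0]],[[0,0,0],[0,0,0]],[[0,0,0],[0,0,0]],[[0,0,0],[0,0,0]],[[0,0,0],[0,0,0]]]' 1 >/dev/null
$H '[[[0,0,0],[0,0,0]],[[0,0,0],[0,0,0]],[[0,0,0],[0,0,0]],[[0,0,0],[0,0,0]],[[0,0,0],[0,0,0]]]'
$H '[[[0,0,-0.1],[0,0,0]],[[0,0,-0.2],[0,0,0]],[[0,0,-0.4],[0,0,0]],[[0,0,-0.5],[0,0,0]],[[0,0,-0.55],[0,0,0]]]'
$H '[[[0,0,0],[0,0,-0.04]],[[0,0,0],[0,0,-0.04]],[[0,0,0],[0,0,-0.04]],[[0,0,0],[0,0,-0.04]],[[0,0,0],[0,0,-0.04]]]'
```

```text
clock: 33.4
tool_pos: [0.4287, 0.001, 0.0422]
orientation: [179.9, -0.1, -104.5]
force: [0.4, -0.8, 0.5]
opening: 0.0614
clock: 33.82
tool_pos: [0.4286, 0.001, -0.0103]
orientation: [179.9, -0.1, -104.5]
force: [-0.0, -0.8, 0.1]
opening: 0.0613
clock: 34.65
tool_pos: [0.4286, 0.0015, -0.0083]
orientation: [-179.9, 0.0, -104.4]
force: [-0.7, -0.3, 6.9]
opening: 0.0338
clock: 35.07
tool_pos: [0.4297, 0.002, 0.1043]
orientation: [-179.8, 0.2, -104.4]
force: [0.5, 1.0, -1.3]
opening: 0.034
clock: 35.48
tool_pos: [0.4279, 0.0013, 0.1009]
orientation: [180.0, -0.0, -90.3]
force: [-0.3, 0.5, -1.1]
opening: 0.034
```

```bash
H="python3 -m handwheel"
$H '[[[-0.05,-0.14,0],[0,0,0]],[[-0.11,-0.32,0],[0,0,0]],[[-0.17,-0.48,0],[0,0,0]],[[-0.21,-0.6,0],[0,0,0]],[[-0.223,-0.6375,0],[0,0,0]]]' >/dev/null
$H '[[[0,0,0],[0,0,0]],[[0,0,0],[0,0,0]],[[0,0,0.07],[0,0,0]],[[0,0,0.14],[0,0,0]],[[0,0,0.2],[0,0,0]]]'
$H '[[[0,0,0],[0,0,0]],[[0,0,0.05],[0,0,0]],[[0,0,0.1],[0,0,0]],[[0,0,0.13],[0,0,0]],[[0,0,0.145],[0,0,0]]]'
$H '[[[0,0,0.01],[0,0,0]],[[0,0,0.01],[0,0,0]],[[0,0,0.01],[0,0,0]],[[0,0,0.01],[0,0,0]],[[0,0,0.01],[0,0,0]]]'
$H '[[[0,0,0],[0,0,0]],[[0,0,0],[0,0,0]],[[0,0,0],[0,0,0]],[[0,0,0],[0,0,0]],[[0,0,0],[0,0,0]]]' -0.02
$H '[[[0,0,-0.1],[0,0,0]],[[0,0,-0.2],[0,0,0]],[[0,0,-0.35],[0,0,0]],[[0,0,-0.4],[0,0,0]],[[0,0,-0.4],[0,0,0]]]'
$H '[[[0,0,0],[0,0,0]],[[0,0,0],[0,0,0]],[[0,0,0],[0,0,0]],[[0,0,0],[0,0,0]],[[0,0,0],[0,0,0]]]' -0.4
python3 -c "
from h import *
wtray();find()"
```

```text
clock: 36.32
tool_pos: [0.5542, 0.0453, 0.0606]
orientation: [180.0, 0.0, -90.1]
force: [-0.0, -0.7, -0.5]
opening: 0.0339
clock: 36.73
tool_pos: [0.555, 0.0456, 0.0311]
orientation: [179.9, -0.0, -90.1]
force: [-0.1, 0.4, -1.5]
opening: 0.0333
clock: 37.15
tool_pos: [0.5559, 0.0459, 0.0304]
orientation: [-180.0, 0.0, -90.0]
force: [0.8, -0.2, -0.4]
opening: 0.034
clock: 37.57
tool_pos: [0.5557, 0.0458, 0.0301]
orientation: [-180.0, 0.0, -90.0]
force: [-1.0, -0.6, -0.9]
opening: 0.0445
clock: 37.98
tool_pos: [0.5577, 0.0465, 0.1133]
orientation: [-179.7, 0.1, -90.0]
force: [0.1, -0.2, 1.1]
opening: 0.0447
clock: 38.4
tool_pos: [0.5552, 0.0457, 0.1092]
orientation: [179.9, -0.0, -90.0]
force: [0.5, 0.7, -0.0]
opening: 0.061
w [655.3  22.3] [80. 34.] 2.3 z [0.065 0.066 0.067]
w [655.2 -58. ] [79. 35.] 0.3 z [0.063 0.066 0.067]
w [556.5  46.2] [34. 79.] 89.9 z [0.065 0.066 0.067]
table 355 [ 418.4 -103.2] [79. 34.] long axis 2.1 z 0.031
table 364 [ 396.9 -205.3] [34. 80.] long axis -19.4 z 0.031
tray 211 [665.3  21.5] [61. 29.] long axis 3.3 z 0.067
tray 330 [654.8 -56.6] [81. 32.] long axis 1.0 z 0.067
tray 176 [533.5  47.6] [37. 34.] long axis 0.6 z 0.067
crate 141 [492.1 321.4] [51. 22.] long axis 9.0 z 0.034
```

```bash
H="python3 -m handwheel"
$H '[[[0.14,0.09,0],[0,0,0]],[[0.3,0.19,0],[0,0,0]],[[0.46,0.29,0],[0,0,0]],[[0.59,0.375,0],[0,0,0]],[[0.6275,0.397,0],[0,0,0]]]' >/dev/null
$H '[[[0.14,0.09,0],[0,0,0.0533]],[[0.3,0.19,0],[0,0,0.0533]],[[0.46,0.29,0],[0,0,0.0533]],[[0.59,0.375,0],[0,0,0.0533]],[[0.6275,0.397,0],[0,0,0.0533]]]' >/dev/null
$H '[[[0,0,0],[0,0,0]],[[0,0,0.1],[0,0,0]],[[0,0,0.2],[0,0,0]],[[0,0,0.29],[0,0,0]],[[0,0,0.33],[0,0,0]]]'
$H '[[[0,0,0.05],[0,0,0]],[[0,0,0.12],[0,0,0]],[[0,0,0.2],[0,0,0]],[[0,0,0.25],[0,0,0]],[[0,0,0.265],[0,0,0]]]'
$H '[[[0,0,0],[0,0,0]],[[0,0,0],[0,0,0]],[[0,0,0],[0,0,0]],[[0,0,0],[0,0,0]],[[0,0,0],[0,0,0]]]' 1 >/dev/null
$H '[[[0,0,0],[0,0,0]],[[0,0,0],[0,0,0]],[[0,0,0],[0,0,0]],[[0,0,0],[0,0,0]],[[0,0,0],[0,0,0]]]'
$H '[[[0,0,-0.1],[0,0,0]],[[0,0,-0.2],[0,0,0]],[[0,0,-0.4],[0,0,0]],[[0,0,-0.5],[0,0,0]],[[0,0,-0.55],[0,0,0]]]'
$H '[[[0,0,0],[0,0,-0.0533]],[[0,0,0],[0,0,-0.0533]],[[0,0,0],[0,0,-0.0533]],[[0,0,0],[0,0,-0.0533]],[[0,0,0],[0,0,-0.0533]]]'
```

```text
clock: 39.75
tool_pos: [0.3962, -0.2044, 0.0422]
orientation: [179.9, -0.0, -109.2]
force: [-0.6, 0.1, 0.3]
opening: 0.0614
clock: 40.17
tool_pos: [0.3966, -0.2045, -0.0102]
orientation: [179.9, -0.0, -109.2]
force: [-0.2, 0.1, -0.0]
opening: 0.0613
clock: 41.0
tool_pos: [0.3972, -0.2051, -0.0083]
orientation: [-179.9, 0.0, -109.2]
force: [-0.6, 1.6, 5.7]
opening: 0.0334
clock: 41.42
tool_pos: [0.3983, -0.2054, 0.1044]
orientation: [-179.7, 0.1, -109.2]
force: [0.9, -0.3, -0.4]
opening: 0.0338
clock: 41.83
tool_pos: [0.3965, -0.205, 0.1011]
orientation: [-180.0, 0.0, -90.2]
force: [0.5, -1.0, -1.6]
opening: 0.0337
```

```bash
H="python3 -m handwheel"
$H '[[[-0.06,-0.08,0],[0,0,0]],[[-0.14,-0.18,0],[0,0,0]],[[-0.22,-0.29,0],[0,0,0]],[[-0.28,-0.37,0],[0,0,0]],[[-0.303,-0.398,0],[0,0,0]]]' >/dev/null
$H '[[[-0.06,-0.08,0],[0,0,0]],[[-0.14,-0.18,0],[0,0,0]],[[-0.22,-0.29,0],[0,0,0]],[[-0.28,-0.37,0],[0,0,0]],[[-0.303,-0.398,0],[0,0,0]]]' >/dev/null
$H '[[[0,0,0],[0,0,0]],[[0,0,0],[0,0,0]],[[0,0,0.07],[0,0,0]],[[0,0,0.14],[0,0,0]],[[0,0,0.2],[0,0,0]]]'
$H '[[[0,0,0],[0,0,0]],[[0,0,0.05],[0,0,0]],[[0,0,0.1],[0,0,0]],[[0,0,0.13],[0,0,0]],[[0,0,0.145],[0,0,0]]]'
$H '[[[0,0,0.01],[0,0,0]],[[0,0,0.01],[0,0,0]],[[0,0,0.01],[0,0,0]],[[0,0,0.01],[0,0,0]],[[0,0,0.01],[0,0,0]]]'
$H '[[[0,0,0],[0,0,0]],[[0,0,0],[0,0,0]],[[0,0,0],[0,0,0]],[[0,0,0],[0,0,0]],[[0,0,0],[0,0,0]]]' -0.02
$H '[[[0,0,-0.1],[0,0,0]],[[0,0,-0.2],[0,0,0]],[[0,0,-0.35],[0,0,0]],[[0,0,-0.4],[0,0,0]],[[0,0,-0.4],[0,0,0]]]'
$H '[[[0,0,0],[0,0,0]],[[0,0,0],[0,0,0]],[[0,0,0],[0,0,0]],[[0,0,0],[0,0,0]],[[0,0,0],[0,0,0]]]' -0.4
python3 -c "
from h import *
wtray();find()"
```

```text
clock: 43.08
tool_pos: [0.5545, -0.0848, 0.0606]
orientation: [180.0, 0.0, -90.1]
force: [-0.1, 0.2, -1.3]
opening: 0.0342
clock: 43.5
tool_pos: [0.5552, -0.0842, 0.0311]
orientation: [179.9, -0.0, -90.1]
force: [-0.1, -0.1, -1.1]
opening: 0.0337
clock: 43.92
tool_pos: [0.5563, -0.0839, 0.0304]
orientation: [-180.0, 0.0, -90.0]
force: [-1.0, 0.3, -0.4]
opening: 0.0339
clock: 44.33
tool_pos: [0.556, -0.084, 0.0301]
orientation: [-180.0, -0.0, -90.0]
force: [-0.6, -0.4, 0.2]
opening: 0.0445
clock: 44.75
tool_pos: [0.5581, -0.0838, 0.1134]
orientation: [-179.7, 0.0, -90.0]
force: [0.7, -0.8, 0.0]
opening: 0.0447
clock: 45.17
tool_pos: [0.5555, -0.0841, 0.1092]
orientation: [179.9, -0.0, -90.0]
force: [0.7, -0.1, -0.1]
opening: 0.0612
w [655.7  22.1] [80. 35.] 2.3 z [0.063 0.066 0.067]
w [655.8 -58.1] [34. 79.] 89.8 z [0.065 0.066 0.067]
w [563.8  46. ] [35. 65.] 89.6 z [0.059 0.066 0.067]
w [557.  -83.6] [34. 80.] 89.8 z [0.065 0.066 0.067]
w [509.  -97.1] [ 2. 54.] 0.2 z [0.053 0.057 0.06 ]
table 356 [ 418.4 -103.2] [79. 34.] long axis 1.9 z 0.031
tray 340 [552.9  47.9] [76. 35.] long axis 0.3 z 0.067
tray 158 [533.  -82.8] [33. 34.] long axis -0.8 z 0.067
crate 346 [473.9 402.6] [56. 53.] long axis 83.5 z 0.034
```

```bash
H="python3 -m handwheel"
$H '[[[0.02,0.15,0],[0,0,0]],[[0.05,0.35,0],[0,0,0]],[[0.07,0.53,0],[0,0,0]],[[0.09,0.65,0],[0,0,0]],[[0.096,0.688,0],[0,0,0]]]' >/dev/null
$H '[[[0,0,0],[0,0,0]],[[0,0,0.1],[0,0,0]],[[0,0,0.2],[0,0,0]],[[0,0,0.29],[0,0,0]],[[0,0,0.33],[0,0,0]]]'
$H '[[[0,0,0.05],[0,0,0]],[[0,0,0.12],[0,0,0]],[[0,0,0.2],[0,0,0]],[[0,0,0.25],[0,0,0]],[[0,0,0.265],[0,0,0]]]'
$H '[[[0,0,0],[0,0,0]],[[0,0,0],[0,0,0]],[[0,0,0],[0,0,0]],[[0,0,0],[0,0,0]],[[0,0,0],[0,0,0]]]' 1 >/dev/null
$H '[[[0,0,0],[0,0,0]],[[0,0,0],[0,0,0]],[[0,0,0],[0,0,0]],[[0,0,0],[0,0,0]],[[0,0,0],[0,0,0]]]'
$H '[[[0,0,-0.1],[0,0,0]],[[0,0,-0.2],[0,0,0]],[[0,0,-0.4],[0,0,0]],[[0,0,-0.5],[0,0,0]],[[0,0,-0.55],[0,0,0]]]'
$H '[[[0,0,0],[0,0,0]],[[0,0,0],[0,0,0]],[[0,0,0],[0,0,0]],[[0,0,0],[0,0,0]],[[0,0,0],[0,0,0]]]'
```

```text
clock: 46.1
tool_pos: [0.4185, -0.103, 0.0423]
orientation: [179.9, -0.0, -90.0]
force: [-1.0, -0.1, 0.2]
opening: 0.0612
clock: 46.52
tool_pos: [0.4185, -0.1031, -0.0103]
orientation: [179.9, -0.0, -90.0]
force: [-0.5, 0.2, 1.1]
opening: 0.0612
clock: 47.35
tool_pos: [0.4189, -0.103, -0.0083]
orientation: [-179.9, 0.0, -90.0]
force: [-0.8, 0.8, 7.2]
opening: 0.0337
clock: 47.77
tool_pos: [0.4199, -0.1029, 0.1043]
orientation: [-179.7, 0.0, -90.0]
force: [0.3, 0.5, -0.8]
opening: 0.0339
clock: 48.18
tool_pos: [0.4176, -0.1032, 0.1]
orientation: [179.9, -0.0, -90.0]
force: [0.3, 0.6, -0.2]
opening: 0.0338
```

```bash
H="python3 -m handwheel"
$H '[[[-0.09,-0.15,0],[0,0,0]],[[-0.2,-0.33,0],[0,0,0]],[[-0.31,-0.51,0],[0,0,0]],[[-0.39,-0.64,0],[0,0,0]],[[-0.421,-0.688,0],[0,0,0]]]' >/dev/null
$H '[[[0,0,0],[0,0,0]],[[0,0,0],[0,0,0]],[[0,0,0.07],[0,0,0]],[[0,0,0.14],[0,0,0]],[[0,0,0.2],[0,0,0]]]'
$H '[[[0,0,0],[0,0,0]],[[0,0,0.05],[0,0,0]],[[0,0,0.1],[0,0,0]],[[0,0,0.13],[0,0,0]],[[0,0,0.145],[0,0,0]]]'
$H '[[[0,0,0.01],[0,0,0]],[[0,0,0.01],[0,0,0]],[[0,0,0.01],[0,0,0]],[[0,0,0.01],[0,0,0]],[[0,0,0.01],[0,0,0]]]'
$H '[[[0,0,0],[0,0,0]],[[0,0,0],[0,0,0]],[[0,0,0],[0,0,0]],[[0,0,0],[0,0,0]],[[0,0,0],[0,0,0]]]' -0.02
$H '[[[0,0,-0.1],[0,0,0]],[[0,0,-0.2],[0,0,0]],[[0,0,-0.35],[0,0,0]],[[0,0,-0.45],[0,0,0]],[[0,0,-0.5],[0,0,0]]]'
$H '[[[0,0,-0.1],[0,0,0]],[[0,0,-0.2],[0,0,0]],[[0,0,-0.2],[0,0,0]],[[0,0,-0.2],[0,0,0]],[[0,0,-0.2],[0,0,0]]]' -0.2
python3 -c "
from h import *
st();wtray();find()"
```

```text
clock: 49.02
tool_pos: [0.5543, -0.0199, 0.0603]
orientation: [179.9, 0.0, -90.1]
force: [-0.4, -0.0, -0.2]
opening: 0.0337
clock: 49.43
tool_pos: [0.5553, -0.0192, 0.0311]
orientation: [179.9, -0.0, -90.1]
force: [-0.3, 0.1, -0.6]
opening: 0.0338
clock: 49.85
tool_pos: [0.5563, -0.0189, 0.0305]
orientation: [-180.0, 0.0, -90.0]
force: [-0.1, 0.0, 0.4]
opening: 0.0336
clock: 50.27
tool_pos: [0.5561, -0.019, 0.0302]
orientation: [-180.0, 0.0, -90.0]
force: [0.1, 0.1, 0.6]
opening: 0.0443
clock: 50.68
tool_pos: [0.5575, -0.0188, 0.1332]
orientation: [-179.8, 0.0, -90.0]
force: [-0.3, 0.6, 0.8]
opening: 0.0449
clock: 51.1
tool_pos: [0.5555, -0.0189, 0.1693]
orientation: [179.9, 0.0, -90.1]
force: [-0.2, 0.2, 0.2]
opening: 0.0527
51.1 pos [555.5 -18.9 169.3] rpy [179.9   0.  -90.1] F [-0.2  0.2  0.2] open 52.7 q [ 18.  11. -18.  -0. -61.  72.]
w [655.6  22.4] [80. 34.] 2.1 z [0.065 0.066 0.067]
w [656.  -58.2] [34. 79.] 89.9 z [0.065 0.066 0.067]
w [556.5  46.3] [34. 80.] 89.9 z [0.064 0.066 0.067]
w [556.5 -18.9] [80. 34.] 1.2 z [0.065 0.066 0.067]
w [557.2 -83.5] [35. 79.] 89.9 z [0.064 0.066 0.067]
tray 226 [539.  -17.4] [33. 47.] long axis -0.3 z 0.067
tray 194 [540.  -82.8] [33. 48.] long axis -0.6 z 0.067
tray 185 [536.4  47.7] [34. 42.] long axis -0.3 z 0.067
```

```bash
H="python3 -m handwheel"
$H '[[[0.2,0.05,0],[0,0,0]],[[0.4,0.1,0],[0,0,0]],[[0.6,0.15,0],[0,0,0]],[[0.8,0.2,0],[0,0,0]],[[0.856,0.214,0],[0,0,0]]]' >/dev/null
$H '[[[0.2,0.05,0],[0,0,0.055]],[[0.4,0.1,0],[0,0,0.055]],[[0.6,0.15,0],[0,0,0.055]],[[0.8,0.2,0],[0,0,0.055]],[[0.856,0.214,0],[0,0,0.055]]]' >/dev/null
$H '[[[0,0,0],[0,0,0.055]],[[0,0,0],[0,0,0.055]],[[0,0,0],[0,0,0.055]],[[0,0,0],[0,0,0.055]],[[0,0,0],[0,0,0.055]]]' -0.1
python3 - <<'E'
from h import *
st()
s=snap('wrist','wr3');W=cloud(s);z=W[...,2]
m=(z>.096)&(z<.112)&(np.hypot(W[...,0]-.470,W[...,1]+.361)<.05)
print(m.sum(),cv2.minAreaRect((W[m][:,:2]*1000).astype(np.float32)),np.median(z[m]))
hsv=cv2.cvtColor(s['color'],cv2.COLOR_RGB2HSV)
y=m&(hsv[...,0]>20)&(hsv[...,0]<35)&(hsv[...,1]>150); print('yellow',W[y].mean(0))
r=((hsv[...,0]<6)|(hsv[...,0]>174))&(hsv[...,1]>150)&(np.hypot(W[...,0]-.470,W[...,1]+.361)<.06); print('red',r.sum(),W[r].mean(0))
find()
E
```

```text
clock: 52.45
tool_pos: [0.4699, -0.3611, 0.1693]
orientation: [179.9, -0.0, -129.5]
force: [0.1, -0.4, 0.9]
opening: 0.0483
52.45 pos [ 469.9 -361.1  169.3] rpy [ 179.9   -0.  -129.5] F [ 0.1 -0.4  0.9] open 48.3 q [-19.  15. -13.  -0. -62.  69.]
1199 ((470.6212158203125, -362.8110656738281), (15.871894836425781, 61.709293365478516), 48.93329620361328) 0.10369156405001977
yellow [ 0.45841363 -0.35218063  0.1047467 ]
red 41 [ 0.42599934 -0.35402283  0.06274182]
tray 361 [654.3  23.4] [81. 34.] long axis 0.5 z 0.067
tray 348 [654.4 -56.3] [31. 81.] long axis -0.7 z 0.067
tray 370 [555.6 -17.5] [33. 81.] long axis -0.3 z 0.067
tray 348 [555.6 -81.9] [30. 80.] long axis -1.2 z 0.067
tray 369 [555.2  47.5] [35. 80.] long axis -0.7 z 0.067
crate 335 [488.5 336.5] [54. 54.] long axis -14.7 z 0.033
crate 353 [473.2 402.4] [55. 56.] long axis -46.7 z 0.034
```

View pics/wr3.png

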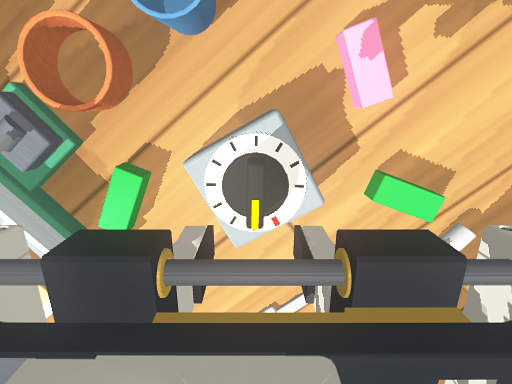

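```bash
H="python3 -m handwheel"
$H '[[[0,0,0.1],[0,0,0]],[[0,0,0.2],[0,0,0]],[[0,0,0.3],[0,0,0]],[[0,0,0.38],[0,0,0]],[[0,0,0.4],[0,0,0]]]'
$H '[[[0,0,0.04],[0,0,0]],[[0,0,0.09],[0,0,0]],[[0,0,0.13],[0,0,0]],[[0,0,0.145],[0,0,0]],[[0,0,0.145],[0,0,0]]]'
$H '[[[0,0,0],[0,0,0]],[[0,0,0],[0,0,0]],[[0,0,0],[0,0,0]],[[0,0,0],[0,0,0]],[[0,0,0],[0,0,0]]]' 1 
$H '[[[0,0,0],[0,0,0]],[[0,0,0],[0,0,0]],[[0,0,0],[0,0,0]],[[0,0,0],[0,0,0]],[[0,0,0],[0,0,0]]]'
$H '[[[0,0,0],[0,0,0.0167]],[[0,0,0],[0,0,0.0333]],[[0,0,0],[0,0,0.05]],[[0,0,0],[0,0,0.0667]],[[0,0,0],[0,0,0.0833]]]'
python3 -c "
from h import *
o=get_obs();print(o['moment'],o['tau'].round(1));st()"
```

```text
clock: 52.97
tool_pos: [0.4686, -0.3603, 0.0872]
orientation: [179.8, -0.1, -129.5]
force: [-0.4, 0.5, -0.3]
opening: 0.0482
clock: 53.38
tool_pos: [0.4698, -0.3611, 0.0604]
orientation: [179.9, -0.0, -129.6]
force: [0.2, 0.1, 0.5]
opening: 0.0484
clock: 53.8
tool_pos: [0.4703, -0.3614, 0.0614]
orientation: [-180.0, 0.0, -129.6]
force: [0.5, -0.3, -0.4]
opening: 0.0202
clock: 54.22
tool_pos: [0.4694, -0.3624, 0.0615]
orientation: [-180.0, -0.1, -129.7]
force: [-3.1, -5.5, 0.3]
opening: 0.0157
clock: 54.63
tool_pos: [0.4695, -0.3627, 0.0614]
orientation: [-179.9, -0.1, -159.9]
force: [-4.1, -7.2, 0.6]
opening: 0.0157
[-2.81913426  1.14157593 -0.08421925] [  4.7 -52.7  23.9   3.3   0.3   2.1]
54.63 pos [ 469.5 -362.7   61.4] rpy [-1.799e+02 -1.000e-01 -1.599e+02] F [-4.1 -7.2  0.6] open 15.7 q [-19.  21. -21.   0. -49.  39.]
```

```bash
H="python3 -m handwheel"
$H '[[[0,0,0],[0,0,0.0167]],[[0,0,0],[0,0,0.0333]],[[0,0,0],[0,0,0.05]],[[0,0,0],[0,0,0.0667]],[[0,0,0],[0,0,0.0833]]]'
$H '[[[0,0,0],[0,0,0.0167]],[[0,0,0],[0,0,0.0333]],[[0,0,0],[0,0,0.05]],[[0,0,0],[0,0,0.0667]],[[0,0,0],[0,0,0.0833]]]'
$H '[[[0,0,0],[0,0,0.0167]],[[0,0,0],[0,0,0.0333]],[[0,0,0],[0,0,0.05]],[[0,0,0],[0,0,0.0667]],[[0,0,0],[0,0,0.0833]]]'
$H '[[[0,0,0],[0,0,0]],[[0,0,0],[0,0,0]],[[0,0,0],[0,0,0]],[[0,0,0],[0,0,0]],[[0,0,0],[0,0,0]]]' -0.1
$H '[[[0,0,0],[0,0,0]],[[0,0,0],[0,0,0]],[[0,0,0],[0,0,0]],[[0,0,-0.1],[0,0,0]],[[0,0,-0.2],[0,0,0]]]'
$H '[[[0,0,-0.15],[0,0,0]],[[0,0,-0.3],[0,0,0]],[[0,0,-0.4],[0,0,0]],[[0,0,-0.45],[0,0,0]],[[0,0,-0.45],[0,0,0]]]'
python3 - <<'E'
from h import *
st()
s=snap('wrist','wr4');W=cloud(s);z=W[...,2]
m=(z>.096)&(z<.112)&(np.hypot(W[...,0]-.470,W[...,1]+.361)<.05)
print(m.sum(),cv2.minAreaRect((W[m][:,:2]*1000).astype(np.float32)),np.median(z[m]))
find()
E
```

```text
clock: 55.05
tool_pos: [0.4693, -0.3626, 0.0614]
orientation: [-179.9, -0.1, 170.1]
force: [-3.1, -6.6, 1.3]
opening: 0.0155
clock: 55.47
tool_pos: [0.4693, -0.3625, 0.0614]
orientation: [-179.9, -0.0, 140.1]
force: [-3.2, -6.2, 0.3]
opening: 0.0156
clock: 55.88
tool_pos: [0.4694, -0.3624, 0.0614]
orientation: [-179.9, 0.0, 110.1]
force: [-3.0, -5.7, 1.0]
opening: 0.0162
clock: 56.3
tool_pos: [0.4703, -0.3612, 0.0611]
orientation: [180.0, 0.0, 110.5]
force: [1.3, -0.1, -0.5]
opening: 0.0434
clock: 56.72
tool_pos: [0.4692, -0.3609, 0.1003]
orientation: [-179.9, -0.1, 110.4]
force: [-0.2, 0.7, 0.5]
opening: 0.0483
clock: 57.13
tool_pos: [0.4714, -0.3619, 0.1937]
orientation: [179.8, 0.2, 110.4]
force: [0.4, -0.6, 0.7]
opening: 0.0483
57.13 pos [ 471.4 -361.9  193.7] rpy [179.8   0.2 110.4] F [ 0.4 -0.6  0.7] open 48.3 q [-19.  13. -11.   0. -65. -51.]
1016 ((469.696044921875, -362.6734924316406), (61.28173828125, 15.996665954589844), 19.258512496948242) 0.10385115873309764
tray 362 [654.2  23.5] [81. 34.] long axis 1.6 z 0.067
tray 345 [654.5 -56.1] [31. 81.] long axis -1.0 z 0.067
tray 368 [555.4 -17.6] [33. 81.] long axis -0.4 z 0.067
tray 349 [555.4 -81.9] [30. 79.] long axis -1.2 z 0.067
tray 368 [554.9  46.6] [34. 80.] long axis -2.7 z 0.067
crate 335 [488.6 336.3] [54. 55.] long axis -18.3 z 0.034
crate 350 [474.  402.9] [56. 54.] long axis 81.7 z 0.034
```

View pics/wr4.png

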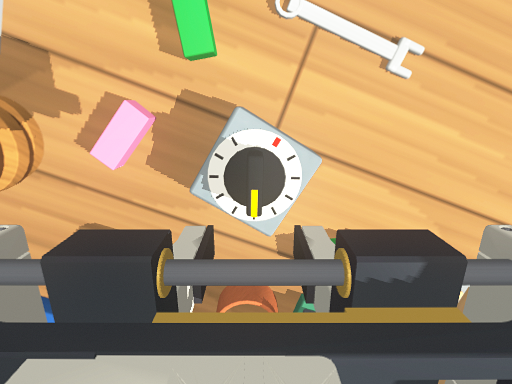

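The pointer (254,203) stands on the fifth black mark clockwise from the red one (277,142), and the bar turned 119.6°. Next I position the gripper in front of the lever.

```bash
H="python3 -m handwheel"
$H '[[[0,0,0],[0,0,0.0567]],[[0,0,0],[0,0,0.0567]],[[0,0,0],[0,0,0.0567]],[[0,0,0],[0,0,0.0567]],[[0,0,0],[0,0,0.0567]]]' 1 >/dev/null
$H '[[[0.1,0.08,0],[0,0,0]],[[0.2,0.15,0],[0,0,0]],[[0.3,0.23,0],[0,0,0]],[[0.41,0.312,0],[0,0,0]],[[0.41,0.312,0],[0,0,0]]]' >/dev/null
$H '[[[0.1,0.08,0],[0,0,0]],[[0.2,0.15,0],[0,0,0]],[[0.3,0.23,0],[0,0,0]],[[0.41,0.312,0],[0,0,0]],[[0.41,0.312,0],[0,0,0]]]' >/dev/null
$H '[[[0,0,0],[0,0,0]],[[0,0,0],[0,0,0]],[[0,0,0.1],[0,0,0]],[[0,0,0.2],[0,0,0]],[[0,0,0.25],[0,0,0]]]'
$H '[[[0,0,0],[0,0,0]],[[0,0,0],[0,0,0]],[[0,0,0],[0,0,0]],[[0,0,0],[0,0,0]],[[0,0,0],[0,0,0]]]'
python3 - <<'E'
from h import *
st()
s=snap('wrist','wr5');W=cloud(s);z=W[...,2];hsv=cv2.cvtColor(s['color'],cv2.COLOR_RGB2HSV)
r=((hsv[...,0]<6)|(hsv[...,0]>174))&(hsv[...,1]>150)&(z>.085)&(z<.14); print('ball',r.sum(),W[r].min(0) if r.any() else '',W[r].max(0) if r.any() else '')
s=snap('top');W=cloud(s);z=W[...,2];hsv=cv2.cvtColor(s['color'],cv2.COLOR_RGB2HSV)
r=((hsv[...,0]<6)|(hsv[...,0]>174))&(hsv[...,1]>150)&(z>.085)&(z<.14)&(abs(W[...,1]+.2)<.05);print('top ball',r.sum(),W[r].mean(0))
E
```

```text
clock: 58.9
tool_pos: [0.5931, -0.1979, 0.1388]
orientation: [-179.8, -0.0, 90.0]
force: [-0.6, -0.6, -1.1]
opening: 0.0004
clock: 59.32
tool_pos: [0.5955, -0.1975, 0.1421]
orientation: [179.9, 0.0, 90.0]
force: [-0.1, 0.6, -0.3]
opening: 0.0003
59.32 pos [ 595.5 -197.5  142.1] rpy [179.9   0.   90. ] F [-0.1  0.6 -0.3] open 0.3 q [ -1.  19. -11.   0. -60. -89.]
ball 26 [ 0.62488012 -0.19800126  0.11173301] [ 0.6295907  -0.1972078   0.12435849]
top ball 0 [nan nan nan]<stdin>:6: RuntimeWarning: Mean of empty slice.
  ret = um.true_divide(
```

View pics/wr5.png

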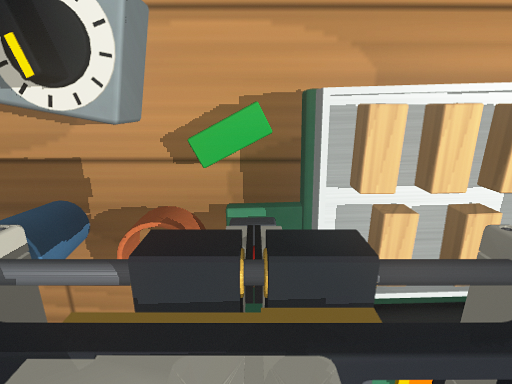

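The ball lies straight ahead of the closed fingers, at y≈-0.198. I'll lower and push gently.

```bash
H="python3 -m handwheel"
$H '[[[0,0,0.08],[0,0,0]],[[0,0,0.16],[0,0,0]],[[0,0,0.24],[0,0,0]],[[0,0,0.29],[0,0,0]],[[0,0,0.3],[0,0,0]]]'
$H '[[[0,0.04,0],[0,0,0]],[[0,0.08,0],[0,0,0]],[[0,0.12,0],[0,0,0]],[[0,0.16,0],[0,0,0]],[[0,0.2,0],[0,0,0]]]'
$H '[[[0,0.04,0],[0,0,0]],[[0,0.08,0],[0,0,0]],[[0,0.12,0],[0,0,0]],[[0,0.15,0],[0,0,0]],[[0,0.17,0],[0,0,0]]]'
$H '[[[0,0.01,0],[0,0,0]],[[0,0.03,0],[0,0,0]],[[0,0.05,0],[0,0,0]],[[0,0.06,0],[0,0,0]],[[0,0.06,0],[0,0,0]]]'
```

```text
clock: 59.83
tool_pos: [0.5939, -0.1971, 0.0793]
orientation: [-179.8, -0.0, 90.0]
force: [-0.4, -0.8, -0.7]
opening: 0.0003
clock: 60.25
tool_pos: [0.6363, -0.1974, 0.0817]
orientation: [180.0, 0.0, 90.0]
force: [-1.3, -0.2, 0.4]
opening: 0.0007
clock: 60.67
tool_pos: [0.6698, -0.1972, 0.0807]
orientation: [-180.0, -0.0, 90.0]
force: [-0.5, 0.9, -1.5]
opening: 0.0002
clock: 61.08
tool_pos: [0.6814, -0.1973, 0.081]
orientation: [180.0, 0.0, 90.0]
force: [-0.9, 1.1, -0.1]
opening: 0.0004
```

```bash
H="python3 -m handwheel"
$H '[[[0,0.01,0],[0,0,0]],[[0,0.015,0],[0,0,0]],[[0,0.02,0],[0,0,0]],[[0,0.02,0],[0,0,0]],[[0,0.02,0],[0,0,0]]]'
python3 - <<'E'
from h import *
s=snap('side');c=s['color'][150:250,220:400];cv2.imwrite('pics/lev.png',cv2.resize(c,None,fx=4,fy=4,interpolation=cv2.INTER_CUBIC)[:,:,::-1])
W=cloud(s);z=W[...,2];hsv=cv2.cvtColor(s['color'],cv2.COLOR_RGB2HSV)
r=((hsv[...,0]<6)|(hsv[...,0]>174))&(hsv[...,1]>130)&(z>.085)&(z<.14)&(abs(W[...,1]+.2)<.06)&(W[...,0]<.76);print('side ball',r.sum(),W[r].mean(0),W[r].max(0))
E
```

```text
clock: 61.5
tool_pos: [0.6851, -0.1973, 0.0812]
orientation: [180.0, 0.0, 90.0]
force: [-0.5, 0.9, -1.1]
opening: 0.0005<stdin>:4: RuntimeWarning: Mean of empty slice.
  ret = um.true_divide(
Traceback (most recent call last):
ValueError: zero-size array to reduction operation maximum which has no identity
```

View pics/lev.png

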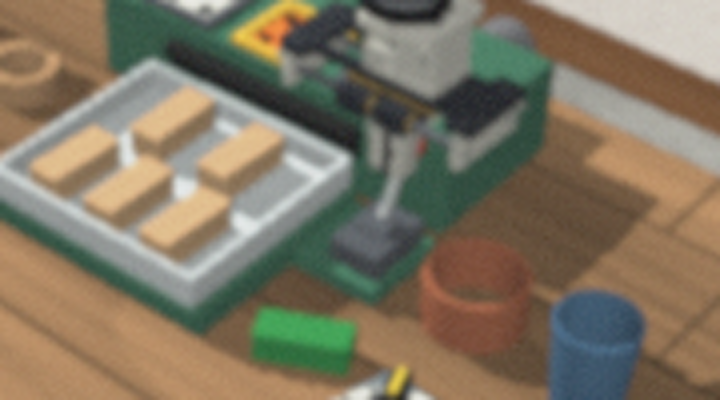

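The lever is over, with the ball (420,145) hidden behind the fingers. I'll push a little more until I feel the stop, then back off and look.

```bash
H="python3 -m handwheel"
$H '[[[0,0.008,0],[0,0,0]],[[0,0.014,0],[0,0,0]],[[0,0.02,0],[0,0,0]],[[0,0.02,0],[0,0,0]],[[0,0.02,0],[0,0,0]]]'
$H '[[[0,-0.05,0],[0,0,0]],[[0,-0.12,0],[0,0,0]],[[0,-0.2,0],[0,0,0]],[[0,-0.28,0],[0,0,0]],[[0,-0.3,0],[0,0,0]]]'
$H '[[[0,0,-0.1],[0,0,0]],[[0,0,-0.25],[0,0,0]],[[0,-0.15,-0.4],[0,0,0]],[[0,-0.3,-0.55],[0,0,0]],[[0,-0.45,-0.6],[0,0,0]]]'
$H '[[[0.2,-0.1,0],[0,0,0]],[[0.4,-0.2,0],[0,0,0]],[[0.6,-0.3,0],[0,0,0]],[[0.8,-0.3,0],[0,0,0]],[[0.9,-0.3,0],[0,0,0]]]'
$H '[[[0.2,0,0],[0,0,0]],[[0.4,0,0],[0,0,0]],[[0.6,0,0],[0,0,0]],[[0.7,0,0],[0,0,0]],[[0.75,0,0],[0,0,0]]]'
$H '[[[0,0,0],[0,0,0]],[[0,0,0],[0,0,0]],[[0,0,0],[0,0,0]],[[0,0,0],[0,0,0]],[[0,0,0],[0,0,0]]]'
python3 - <<'E'
from h import *
find()
s=load('top'); W=cloud(s);z=W[...,2];hsv=cv2.cvtColor(s['color'],cv2.COLOR_RGB2HSV)
r=((hsv[...,0]<6)|(hsv[...,0]>174))&(hsv[...,1]>130)&(z>.085)&(z<.14)&(abs(W[...,1]+.2)<.06);print('ball',r.sum(),W[r].mean(0))
m=(abs(z-.104)<.012)&(np.hypot(W[...,0]-.470,W[...,1]+.362)<.05); print('bar',cv2.minAreaRect((W[m][:,:2]*1000).astype(np.float32)))
cv2.imwrite('pics/top1.png',cv2.resize(s['color'],(800,600),interpolation=cv2.INTER_CUBIC)[:,:,::-1])
E
```

```text
clock: 61.97
tool_pos: [0.6862, -0.1974, 0.0808]
orientation: [-179.7, -0.0, 90.0]
force: [-9.5, 1.4, 4.8]
opening: 0.0002
clock: 62.38
tool_pos: [0.6274, -0.1973, 0.0816]
orientation: [179.9, -0.0, 90.0]
force: [-0.2, 0.1, -0.2]
opening: 0.0001
clock: 62.8
tool_pos: [0.5408, -0.1979, 0.2054]
orientation: [179.6, 0.1, 90.0]
force: [0.3, 0.5, 1.7]
opening: 0.0002
clock: 63.22
tool_pos: [0.4785, -0.015, 0.2023]
orientation: [179.8, -0.1, 90.0]
force: [0.7, 0.4, 1.2]
opening: 0.0002
clock: 63.63
tool_pos: [0.4796, 0.1359, 0.2016]
orientation: [179.9, -0.1, 90.2]
force: [0.6, 0.2, -0.2]
opening: 0.0004
clock: 64.05
tool_pos: [0.4791, 0.1317, 0.2012]
orientation: [180.0, -0.0, 89.9]
force: [-0.5, -0.1, 0.1]
opening: 0.0005
tray 362 [654.6  23.7] [80. 34.] long axis 2.5 z 0.067
tray 348 [655.  -56.2] [81. 33.] long axis 1.0 z 0.067
tray 367 [555.8 -17.5] [33. 82.] long axis -0.4 z 0.067
tray 352 [555.3 -83.2] [33. 79.] long axis -1.0 z 0.067
tray 367 [554.9  46.8] [34. 80.] long axis -2.5 z 0.067
crate 93 [472.  338.9] [35. 28.] long axis 43.9 z 0.034
ball 71 [ 0.70679458 -0.19422579  0.12161559]
bar ((470.1810302734375, -361.81414794921875), (61.27534103393555, 16.000164031982422), 19.45634651184082)
```

View pics/top1.png

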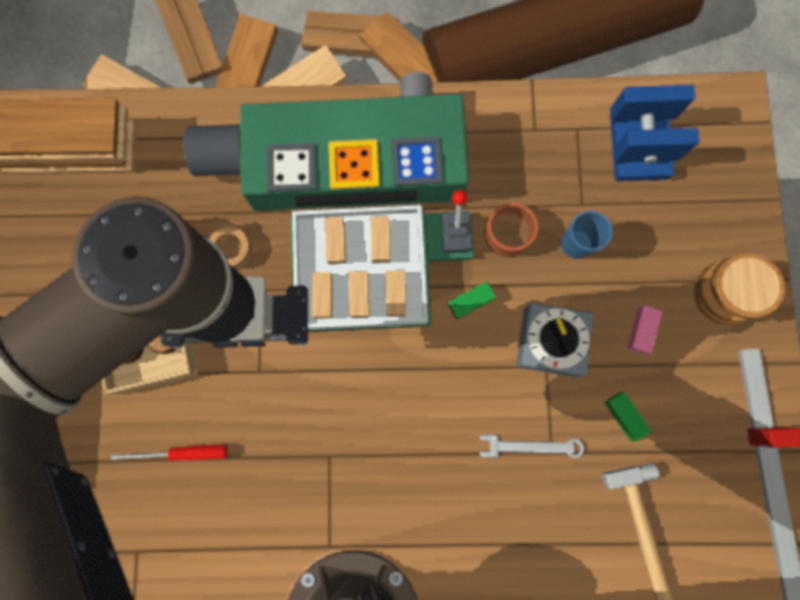

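The top picture shows five blanks flat in the tray, the pointer on click 5 (561,327) and the lever over (459,198). The arm hides part of the crate, so I'll check it from the side camera before handing in.

```bash
python3 - <<'E'
from h import *
s=snap('side');W=cloud(s);z=W[...,2]
m=(z>.024)&(z<.037)&(np.hypot(W[...,0]-.481,W[...,1]-.368)<.066)
n,l=cv2.connectedComponents(m.astype(np.uint8))
for k in range(1,n):
    if (l==k).sum()>40: print((l==k).sum(),W[l==k].mean(0).round(3),s['color'][l==k].mean(0).round())
st(); close_job()
E
```

```text
105 [0.47  0.397 0.03 ] [146. 112.  82.]
87 [0.485 0.33  0.032] [161. 125.  91.]
64.15 pos [479.2 131.9 201.2] rpy [180.   -0.   89.9] F [ 0.5 -0.3  0.9] open 0.4 q [  38.    4.  -22.    0.  -64. -128.]
the job is handed in; nothing more can be done
```

I handed the job in at about 64 s. Both log slices are in the scrap crate and all five pale blanks are in the tray. The dial is on click 5, because the orange five-dot card is in the yellow frame. I pushed the feed lever on last.

**Last checks before handing in:**
- **Blanks:** all five lie flat and apart, with their tops about 66 mm above the table.
- **Slices:** both show in the crate with their tops about 33 mm up, below its 45 mm rim.
- **Dial:** the bar turned 119.6° from click 1, and the pointer sits on the fifth mark.
- **Lever:** the ball stands at x = 0.707 m, which works out to about 0.98 rad. I felt the stop at about 9.5 N.
- **Bystanders:** I only compared the first and last top pictures by eye. None looked moved, but the arm hid the glue bottle in the last one.

**What went wrong or disagreed:**
- **Height reading:** the reported tool height was about 30 mm lower than the real fingertips. My first grasp closed above the slice without touching it. I measured the offset with the cameras and corrected for it afterwards.
- **First blank:** it touched the tray floor a little hard, at about 37 N on the wrist, so I set the others down more gently.

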